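Load the tofu press and lock its stop

ROBOT

A 6-joint arm with a two-finger parallel gripper is mounted at the origin on the work surface. World frame = base frame: x ahead of the robot, y to its left, z up, the work surface at z = 0. Lengths are in m, angles in rad, forces in N, time in s.
With the tool pointing down it reaches from about 0.3 to 0.875 m from the base axis. Payload 4.2 kg.
Tool frame: the origin (TCP) lies at the very end of the fingers, on their centre line; the grasp point (between the pads) lies 19 mm behind it (manip.grasp_offset is the distance from the TCP to the grasp point, in m); x points along the fingers, y is the direction in which the jaws open and shut, and the axes are right-handed (so a half turn about x gives the same grasp; the last joint's range is limited). The gripper opens to 85 mm and grips with 20 to 120 N. Pads are 22 mm wide; open, the fingers measure 114 mm over their backs; the gripper's body (76 mm by 85 mm) begins 54 mm behind the grasp point. The pads swing forward as they close: fully open they stand 13 mm farther back than shut.
Start: joints at [1.295, 0.32, 1.565, -0, 1.257, -0.02], TCP at [0.145, 0.556, 0.231] pointing down, gripper open.
Joint ranges: [-3.11, 3.11], [-0.84, 2.01], [0.21, 2.61], [-1.34, 4.49], [0.05, 2.63], [-2.56, 2.56]. Speed limits (rad/s): [2.57, 2.57, 3.14, 3.14, 3.14, 3.14].

INTERFACE

Orientations are given as a unit quaternion [w, x, y, z].
In Python, from bench import monitor, read_camera, camera_params, manip gives the robot as it stands.
- The arm moves only by the tool send_rows, never from a script. Its argument "deltas" is a list of rows, each an object with "xyz": the shift along the tool's x, y, z in m, a list of three; "turn": the turn about the tool's x in degrees. A call has 1 to 10 rows; each row shifts and turns the commanded pose from where the row before left it, along the tool's axes as they then stand; what a row does not reach is not made up. A row lasts 1/12 s, in which the tool goes at most 41.7 mm and 7.16 degrees, less where a joint would pass 70% of its speed; a pose out of reach is approached as far as the arm can. A call is refused whole if a number of a shift passes 0.0417 or a number of a turn 7.16, either way. A call with a gripper value outside its range is refused whole. "jaw" is the opening, from 0 (shut) to 1 (fully open), set as the call begins (left out, the last holds). The fingers move at their own pace and stop on an object; "grip_force" is the grip in N (left out, the last holds). Time passes only in rows, so rows that do not move let the fingers close. It gives the time, the measured TCP pose, the force and the opening at its end, in the units of the state.
- monitor.get_state(): the state, without advancing time (a new reading comes with each control period).
- read_camera(name): name is "scene" or "side" or "wrist"; returns the picture (480x640x3 uint8, red, green, blue); there is no depth.
- camera_params(name): a dict with "fx", "fy", "cx", "cy" (pixels), "k1" (the pictures are not rectified: a ray, as slopes to the right and down, at radius r is drawn at 1 + k1 r^2 times it, then the intrinsics apply), "R" (3x3) and "t" (3): a world point X has camera coordinates R X + t. Camera axes: x right, y down, z forward; pixel columns grow to the right and rows downward; lengths in m; the calibration is good to about 2 mm. A picture is of the moment at which its call begins: read the wrist's pose just before it. camera_params takes no time and is no camera call; for the wrist camera it gives the pose at the moment of the call.
- manip.close_job(): hands the job in, once; it reports no verdict.
The state is a dict: "time": time; "joint_positions": joint angles; "qvel": joint speeds; "joint_efforts": joint torques, N m; "position": TCP position; "eef_rot": TCP orientation; "wrist_force": force on the tool from outside, world axes, zero at the start; "torque": the same for the moment, N m; "grip_width": finger opening in m.
Only numpy, scipy, OpenCV 4.12 (cv2) and the standard library are available. Lean on these libraries where they do the work, as an engineer would, in place of code of your own. Each camera call takes 0.05 s, during which the arm holds its last target.

TASK

Load the tofu press: lift the loose lid off the press platform and set it knob up on the middle of the cork mat, then stack all the moulds from the tray squarely one on another in the middle of the platform. When they are all stacked, swing the press arm over them right to its end stop, lower the stop rod gently by its knob until its foot touches the top mould, and only then push the clamp lever fully down to lock it; do not slide the rod once it is locked. Leave the other things on the counter alone.

Things in the scene. Friction and masses are not known exactly. Their poses are not given: they have to be found in the camera images.
- press: tofu press fixed to the counter: low white base, round steel drain platform (120 mm across, top 20 mm up) and, 135 mm in +x from the platform's centre, an upright column (top 201 mm up) that carries a level swing arm (166 to 193 mm up, 24 mm wide, 38 mm at its tip). Origin on the counter under the platform's centre, x from platform to column, z up.
- swing (a joint): arm about the column axis, rad: 0 = end stop, rod exactly over the platform's centre; parked at the start at about 1.45 to 1.8 on the press's -y side, platform free from above. At swing q the rod stands, in the press frame, at x = 135 - 135 cos q, y = -135 sin q (mm). Stays where left; 1 to 2 N at the knob moves it.
- stop (a joint): stop rod, m: slides upright through the arm's tip; 0 = fully up (foot underside 155 mm above the counter), grows as it is pushed down, at most 0.092. Starts at 0 to 0.012, above five stacked moulds. Stays at the height where it is left; pushing it down takes about 3 to 5 N. It does not turn in the arm.
- stop_foot (a point): centre of the underside of the stop rod's white round foot (44 mm across, 8 mm thick)
- stop_knob (a point): centre of the top of the black cylindrical knob on the rod's upper end (30 mm across, 28 mm high, upright), 165 mm above the foot's underside; under it the bare rod is 13 mm thick
- clamp (a joint): cam lever that clamps the rod, rad: 0 = loose, leaning up and back towards the column, 0.70 from upright; grows as it is pushed down and back; 0.87 = locked, level along the arm towards the column. Starts at 0 to 0.1, stays where left; about 3 N down on its ball turns it.
- lever_pivot (a point): turning axis (level, across the arm) of the cam lever, on the arm's side: 26 mm from the rod axis towards the column, 21 mm to the press's -y side when the arm is over the platform, 179 mm above the counter
- lever_ball (a point): centre of the black ball (22 mm across) on the end of the cam lever, 65 mm from the pivot axis
- lid: loose round steel lid, slightly domed, 128 mm across, lying on the platform; edge 3 mm thick, 10 mm high at the foot of its knob: a round knob 28 mm across that spans 21 to 40 mm above the lid's underside on a 14 mm stem; about 220 g. Origin at the centre of its underside, z up.
- mat: round cork mat, 150 mm across, 4 mm thick, fixed on the counter; origin at the centre of its underside
- tray: square dark steel tray fixed on the counter, 280 mm wide, floor 3 mm thick, rim 10 mm high; the moulds stand on it with gaps of at least 30 mm. Origin at the centre of its underside.
- mould1: closed round steel tofu mould with a wooden inset in its top, 60 mm across, 22 mm high, flat top and bottom, about 160 g; three to five of five alike are there, the absent ones read None. Origin at the centre of its underside, z up.
- mould2: closed round steel tofu mould with a wooden inset in its top, 60 mm across, 22 mm high, flat top and bottom, about 160 g; three to five of five alike are there, the absent ones read None. Origin at the centre of its underside, z up.
- mould3: closed round steel tofu mould with a wooden inset in its top, 60 mm across, 22 mm high, flat top and bottom, about 160 g; three to five of five alike are there, the absent ones read None. Origin at the centre of its underside, z up.
- mould4: closed round steel tofu mould with a wooden inset in its top, 60 mm across, 22 mm high, flat top and bottom, about 160 g; three to five of five alike are there, the absent ones read None. Origin at the centre of its underside, z up.
- mould5: closed round steel tofu mould with a wooden inset in its top, 60 mm across, 22 mm high, flat top and bottom, about 160 g; three to five of five alike are there, the absent ones read None. Origin at the centre of its underside, z up.
- cobek: dark volcanic stone cobek (mortar dish), 184 mm across, 58 mm high; leave alone. Origin at its underside.
- pestle: L-shaped stone pestle lying on the counter, about 130 mm long, 34 mm thick; leave alone. Origin at its underside.
- bowl: stainless mixing bowl, 200 mm across, 85 mm high; leave alone. Origin at its underside.
- spatula: green silicone spatula lying on the counter, 200 mm long, 50 mm wide, 11 mm high; leave alone. Origin at its underside.
- tub: clear plastic tub with its twist cap tightened, 90 mm across, 88 mm high; leave alone. Origin at its underside.
- saltjar: glass salt jar, 52 mm across, 85 mm high; leave alone. Origin at its underside.
Mind the look-alikes: they are no part of the job. Leave any orange or yellow look-alike of the mould2 alone.

How it is judged:
By the outcome, as a careful person would: the job done as asked, in the order asked, and still so for the second after the job is handed in, with the robot touching nothing.
Of mould1, mould2, mould3, mould4, mould5 only 3 to 5 are there at a start; the rules pass over those that are not, and their reading is None.
At some moment in a run one of lid may be knocked a few centimetres aside while the robot is not near it.
Once in a run the grip may slacken for a moment while it holds something.
It also fails if it takes over 210 s, if anything falls off the work surface, if the arm or the gripper's body presses on something with over 40 N, if the wrist force passes 120 N, or if a joint passes its speed limit or range.

## Working session

There is one attempt and no reset: what is moved stays moved. The work goes in short steps, Python scripts to look and compute and a tool call to move; the robot and the scene stay as the last step left them, time stands still between calls to the robot, and variables do not carry over. Pictures are saved under pics/ and viewed, and the job is handed in when it is done.

Besides the shell and the picture viewer there is one more tool, called after "Request:" as a command line: name --argument value ..., lists and objects as JSON in quotes. send_rows: Moves the arm, as the interface text tells. Its arguments: {"type":"object","properties":{"deltas":{"type":"array"},"jaw":{"type":"number"},"grip_force":{"type":"number"}},"required":["deltas"]}

```bash
ls; mkdir -p pics; python3 - <<'E'
from bench import monitor, read_camera, camera_params, manip
import cv2
s=monitor.get_state(); print(s); print(manip.grasp_offset)
for n in ["scene","side","wrist"]:
    p=camera_params(n); print(n,p)
    im=read_camera(n); cv2.imwrite(f"pics/{n}0.png",im[:,:,::-1])
E
```

```text
pics
{'time': 0.0, 'joint_positions': array([ 1.29497640e+00,  3.20319727e-01,  1.56567868e+00,  3.02971329e-05,
        1.25738895e+00, -1.99987775e-02]), 'qvel': array([-1.05498049e-03,  1.62268403e-03,  3.63633911e-05,  3.20278133e-04,
        3.42442872e-04, -1.07512185e-03]), 'joint_efforts': array([ 6.71830385e-04, -4.15528572e+01, -2.34161586e+01,  3.00966428e-05,
        8.31320998e-03,  7.44263872e-06]), 'position': array([0.14535905, 0.55583544, 0.23046641]), 'eef_rot': array([ 0.70122585,  0.08957716,  0.70143302, -0.09082934]), 'wrist_force': array([-0.30105241,  0.47432415,  0.22029264]), 'torque': array([0.04621311, 0.01712601, 0.00616058]), 'grip_width': 0.08556926512753084}
0.0187
scene {'fx': 606.7203585777778, 'fy': 606.7203585777778, 'cx': 321.6607694929388, 'cy': 233.30150687397514, 'k1': -0.14869913732086018, 'R': array([[-0.80721266,  0.59015666,  0.01108306],
       [ 0.40226094,  0.56375713, -0.72136262],
       [-0.43196511, -0.57783476, -0.69246887]]), 't': array([ 0.41421194, -0.09516673,  2.05703382])}
side {'fx': 500.25262837380774, 'fy': 500.25262837380774, 'cx': 324.0165553512452, 'cy': 232.43458908781918, 'k1': 0.0007546492016448395, 'R': array([[ 0.8946401 , -0.44640183,  0.01856074],
       [-0.26612459, -0.56579274, -0.78042058],
       [ 0.3588827 ,  0.69325607, -0.62497938]]), 't': array([-0.46104255,  0.33859251,  1.21797424])}
wrist {'fx': 365.43876281642, 'fy': 365.43876281642, 'cx': 315.9304199424449, 'cy': 244.0156880603106, 'k1': -0.03973027434367535, 'R': array([[ 0.25334177,  0.96737435, -0.00219359],
       [ 0.92934088, -0.24275049,  0.27820448],
       [ 0.26859538, -0.07251941, -0.96051937]]), 't': array([-0.57427004, -0.03566961,  0.37891292])}
```

View pics/scene0.png

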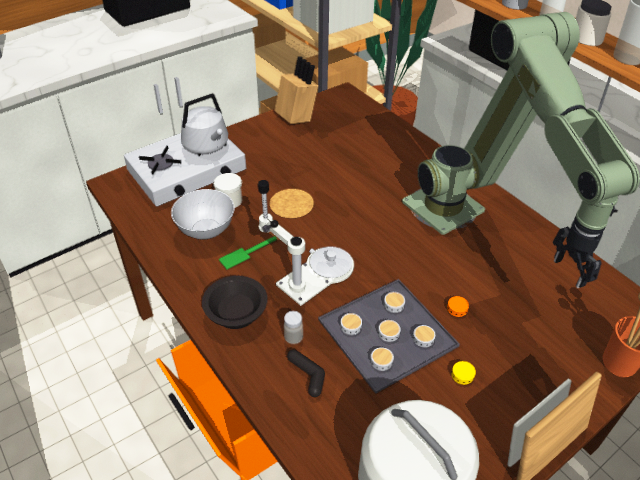

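View pics/side0.png

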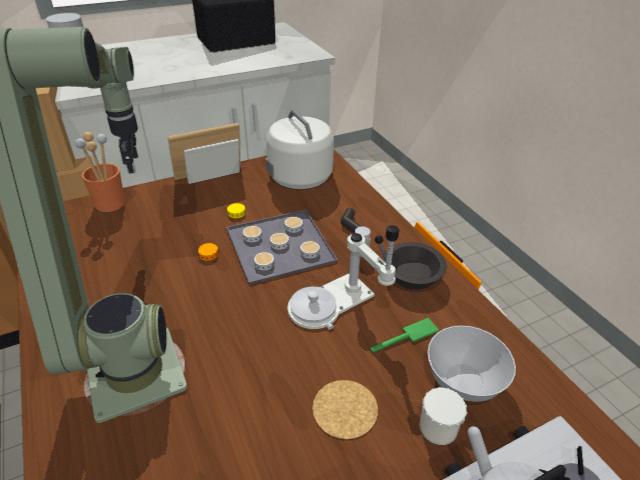

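View pics/wrist0.png

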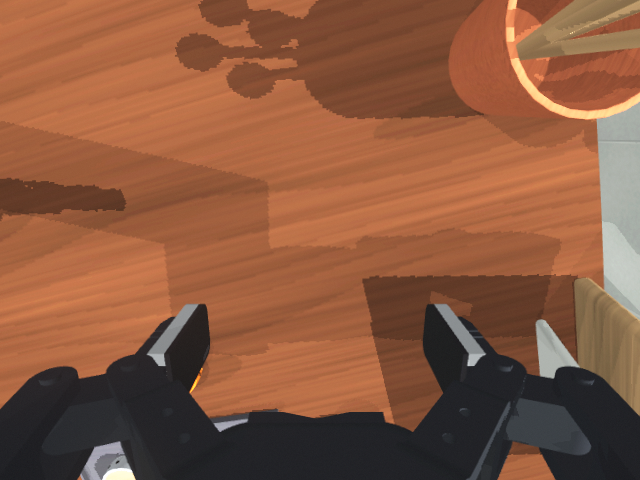

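```bash
cat > h.py <<'E'
import numpy as np, cv2
from bench import monitor, read_camera, camera_params, manip
from scipy.spatial.transform import Rotation as Ro
def K(p): return np.array([[p['fx'],0,p['cx']],[0,p['fy'],p['cy']],[0,0,1.]]),np.array([p['k1'],0,0,0,0.])
def ray(p,uv):
    k,d=K(p); n=cv2.undistortPoints(np.array(uv,float).reshape(-1,1,2),k,d).reshape(-1,2)
    R=np.array(p['R']);t=np.array(p['t'])
    return -R.T@t, np.c_[n,np.ones(len(n))]@R
def onz(p,uv,z):
    o,d=ray(p,uv); return o+d*((z-o[2])/d[:,2])[:,None]
def proj(p,X):
    k,d=K(p); R=np.array(p['R']);t=np.array(p['t'])
    return cv2.projectPoints(np.array(X,float).reshape(-1,1,3),cv2.Rodrigues(R)[0],t,k,d)[0].reshape(-1,2)
def tri(p1,uv1,p2,uv2):
    o1,d1=ray(p1,uv1);o2,d2=ray(p2,uv2);d1=d1[0]/np.linalg.norm(d1);d2=d2[0]/np.linalg.norm(d2)
    s=np.linalg.lstsq(np.c_[d1,-d2],o2-o1,rcond=None)[0]
    a=o1+s[0]*d1;b=o2+s[1]*d2;return (a+b)/2,np.linalg.norm(a-b)
def Rt():
    q=monitor.get_state()['eef_rot']; return Ro.from_quat([q[1],q[2],q[3],q[0]]).as_matrix()
def snap(n,name,crop=None,zoom=1):
    im=read_camera(n)[:,:,::-1].copy()
    o=im
    if crop: x0,y0,x1,y1=crop; o=im[y0:y1,x0:x1]
    if zoom!=1:o=cv2.resize(o,None,fx=zoom,fy=zoom,interpolation=cv2.INTER_CUBIC)
    cv2.imwrite(f'pics/{name}.png',o); return im
E
python3 - <<'E'
import cv2
a=cv2.imread('pics/scene0.png');b=cv2.imread('pics/side0.png')
cv2.imwrite('pics/sc1.png',cv2.resize(a[170:400,200:480],None,fx=2.8,fy=2.6,interpolation=2))
cv2.imwrite('pics/sd1.png',cv2.resize(b[200:440,190:450],None,fx=2.5,fy=2.5,interpolation=2))
from h import *
print(Rt().round(4))
E
```

```text
[[-4.000e-04  2.530e-01  9.675e-01]
 [-1.300e-03  9.675e-01 -2.530e-01]
 [-1.000e+00 -1.400e-03 -0.000e+00]]
```

View pics/sc1.png

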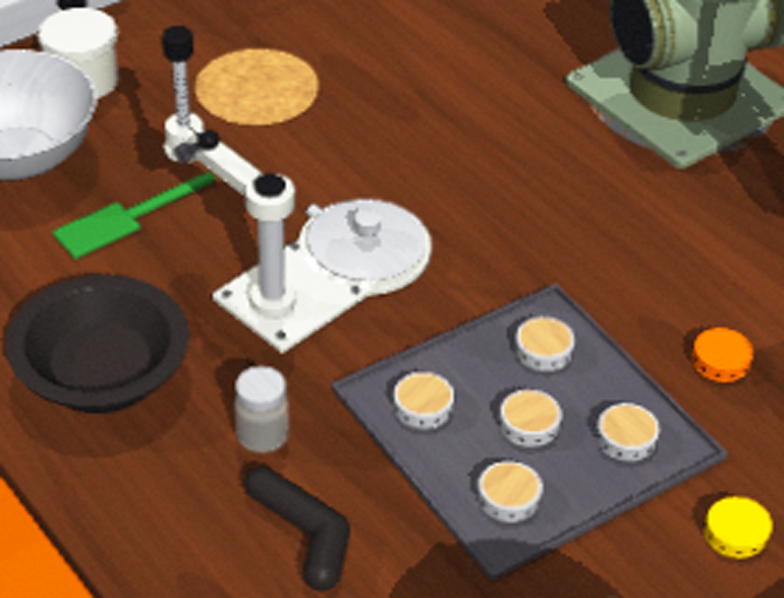

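View pics/sd1.png

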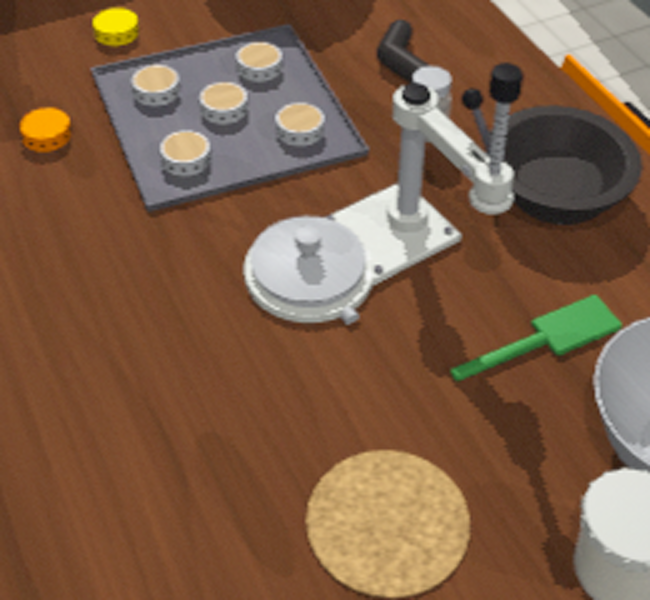

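```bash
cat > det.py <<'E'
from h import *
def blobs(im,lo,hi,amin,amax,close=0):
    m=cv2.inRange(cv2.cvtColor(im,cv2.COLOR_BGR2HSV),lo,hi)
    if close:m=cv2.morphologyEx(m,cv2.MORPH_CLOSE,np.ones((close,close),np.uint8))
    m=cv2.morphologyEx(m,cv2.MORPH_OPEN,np.ones((3,3),np.uint8))
    n,l,s,c=cv2.connectedComponentsWithStats(m)
    return [(c[i],s[i]) for i in range(1,n) if amin<s[i][4]<amax]
E
python3 - <<'E'
from det import *
for n in ['scene','side']:
    im=cv2.imread(f'pics/{n}0.png');p=camera_params(n)
    hsv=cv2.cvtColor(im,cv2.COLOR_BGR2HSV)
    for uv in ([(394,300),(292,203)] if n=='scene' else [(279,239),(345,410)]): print(n,uv,hsv[uv[1],uv[0]])
    for c,s in blobs(im,(12,60,150),(28,190,255),100,6000,3):
        z=.004 if s[4]>1000 else .025
        print(n,c.round(1),s,onz(p,[c],z).round(4))
E
```

```text
scene (394, 300) [ 20 122 244]
scene (292, 203) [ 18 154 230]
scene [288.8  26.9] [ 243    0   75   57 1434] [[-0.3403 -1.4515  0.004 ]]
scene [502.2   9.3] [474   0  55  19 391] [[-1.422 -0.967  0.025]]
scene [356.1  55.8] [ 328   14   64   89 2555] [[-0.4241 -1.0067  0.004 ]]
scene [609.4  61.4] [576  45  64  36 749] [[-1.4239 -0.2712  0.025 ]]
scene [287.9  91.2] [ 255   54   63   69 2118] [[ 0.0196 -0.9204  0.004 ]]
scene [291.2 202.9] [ 270  189   44   29 1034] [[ 0.4168 -0.3062  0.004 ]]
scene [394.4 299.1] [386 292  18  15 209] [[0.4249 0.2302 0.025 ]]
scene [351. 321.] [342 314  19  15 227] [[0.574  0.2197 0.025 ]]
scene [389.1 327.8] [380 320  19  16 233] [[0.5039 0.2993 0.025 ]]
scene [633.5 336.1] [629 325  11  21 112] [[-0.0346  0.7392  0.025 ]]
scene [424.2 333.3] [415 326  19  16 235] [[0.4387 0.3702 0.025 ]]
scene [381.8 356. ] [372 348  20  17 263] [[0.5801 0.3589 0.025 ]]
scene [559.2 427.7] [ 521  373   80  107 3449] [[0.3518 0.7826 0.004 ]]
side (279, 239) [ 18  95 220]
side (345, 410) [ 19 114 205]
side [192.6 132.6] [169 127  49  12 159] [[0.442  1.1063 0.025 ]]
side [293.3 221.8] [287 218  14   9 108] [[0.5781 0.3542 0.025 ]]
side [251.8 230.9] [245 227  15   9 116] [[0.4373 0.3668 0.025 ]]
side [278.8 238. ] [272 234  15   9 118] [[0.5024 0.2964 0.025 ]]
side [309.5 246.5] [302 242  16  10 132] [[0.5727 0.217  0.025 ]]
side [263.5 258.1] [256 253  16  11 141] [[0.424  0.2275 0.025 ]]
side [344.9 408.8] [ 313  380   65   59 3020] [[ 0.4119 -0.3144  0.004 ]]
```

```bash
python3 - <<'E'
from det import *
a=camera_params('scene');b=camera_params('side')
P={}
for n,u,v in [('col',(295.7,241),(356,237)),('lidknob',(331.4,253.5),(312.8,294.4)),('rodknob',(263.6,183.5),(392.8,228.8))]:
    P[n],e=tri(a,[u],b,[v]);print(n,P[n].round(4),round(e,4))
print(np.linalg.norm((P['col']-P['lidknob'])[:2]),np.linalg.norm((P['col']-P['rodknob'])[:2]))
# mat ellipse
im=cv2.imread('pics/scene0.png');p=a
m=cv2.inRange(cv2.cvtColor(im,cv2.COLOR_BGR2HSV),(10,60,120),(28,220,255))[180:225,260:325]
cv2.imwrite('pics/m.png',cv2.resize(m,None,fx=8,fy=8)); 
# lid/platform outlines
w=camera_params('wrist');R=np.array(w['R']);print('cam-tcp tool frame',Rt().T@(-R.T@np.array(w['t'])-monitor.get_state()['position']), Rt().T@R[2])
E
```

```text
col [0.6153 0.0174 0.1959] 0.0008
lidknob [0.4802 0.0018 0.0535] 0.0017
rodknob [ 0.6286 -0.116   0.3145] 0.0028
0.13605787494159624 0.13406245447397339
cam-tcp tool frame [-0.14204586  0.0003105  -0.070951  ] [ 9.60512316e-01 -6.51741122e-04  2.78236710e-01]
```

View pics/m.png

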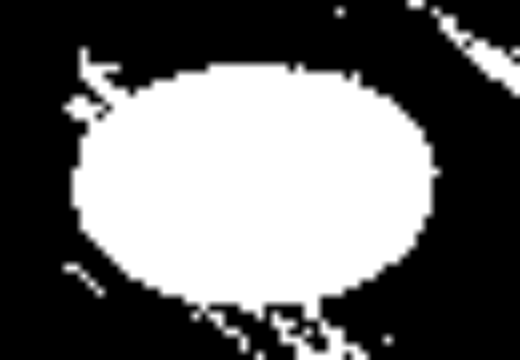

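Request:
send_rows --deltas '[{"xyz":[-0.01,0,0],"turn":-7.1},{"xyz":[-0.01,0,0],"turn":-7.1},{"xyz":[-0.01,0,0],"turn":-7.1},{"xyz":[0,-0.035,0.0176]},{"xyz":[0,-0.035,0.0176]},{"xyz":[0,-0.035,0.0176]},{"xyz":[0,-0.035,0.0176]},{"xyz":[0,-0.035,0.0176]},{"xyz":[0,-0.035,0.0176]},{"xyz":[0,-0.035,0.0176]}]' --jaw 1

```text
$.deltas[3]: bad value
```

Request:
send_rows --deltas '[{"xyz":[0,-0.035,0.0176]},{"xyz":[0,-0.035,0.0176]},{"xyz":[0,-0.035,0.0176]},{"xyz":[0,-0.035,0.0176]},{"xyz":[0,-0.035,0.0176]},{"xyz":[0,-0.035,0.0176]},{"xyz":[0,-0.035,0.0176]},{"xyz":[0,-0.035,0.0176]},{"xyz":[0,-0.035,0.0176]},{"xyz":[0,-0.035,0.0176]}]'

```text
$.deltas[0]: bad value
```

Request:
send_rows --deltas '[{"xyz":[-0.01,0,0],"turn":-7.1},{"xyz":[-0.01,0,0],"turn":-7.1},{"xyz":[-0.01,0,0],"turn":-7.1},{"xyz":[0,-0.035,0.0176],"turn":0},{"xyz":[0,-0.035,0.0176],"turn":0},{"xyz":[0,-0.035,0.0176],"turn":0},{"xyz":[0,-0.035,0.0176],"turn":0},{"xyz":[0,-0.035,0.0176],"turn":0},{"xyz":[0,-0.035,0.0176],"turn":0},{"xyz":[0,-0.035,0.0176],"turn":0}]' --jaw 1

```text
time: 0.98
position: [0.2966, 0.3254, 0.2612]
eef_rot: [0.706, -0.041, 0.706, 0.041]
wrist_force: [0.2, 0.5, -0.7]
grip_width: 0.0856
```

Request:
send_rows --deltas '[{"xyz":[0,-0.035,0.0176],"turn":0},{"xyz":[0,-0.035,0.0176],"turn":0},{"xyz":[0,-0.035,0.0176],"turn":0},{"xyz":[0,-0.035,0.0176],"turn":0},{"xyz":[0,-0.035,0.0176],"turn":0},{"xyz":[0,-0.035,0.0176],"turn":0},{"xyz":[0,-0.035,0.0176],"turn":0},{"xyz":[0,-0.035,0.0176],"turn":0},{"xyz":[0,-0.035,0.0176],"turn":0},{"xyz":[0,-0.035,0.0176],"turn":0}]'

```text
time: 1.82
position: [0.512, -0.002, 0.2611]
eef_rot: [0.706, -0.041, 0.706, 0.041]
wrist_force: [0.3, 0.6, 0.7]
grip_width: 0.0856
```

```bash
python3 - <<'E'
from det import *
print(Rt().round(4),monitor.get_state()['position'])
snap('wrist','w1')
np.save('pics/w1.npy',camera_params('wrist'),allow_pickle=True)
E
```

```text
[[-3.000e-04 -1.152e-01  9.933e-01]
 [ 3.000e-04  9.933e-01  1.152e-01]
 [-1.000e+00  3.000e-04 -3.000e-04]] [ 0.5120338  -0.00202822  0.26112594]
```

View pics/w1.png

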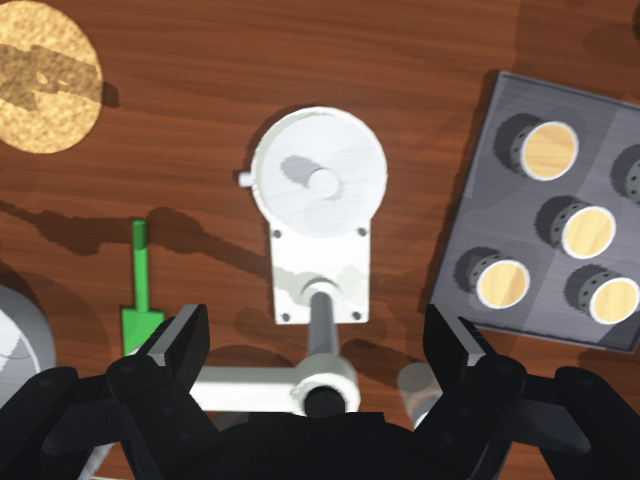

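```bash
python3 - <<'E'
from det import *
p=np.load('pics/w1.npy',allow_pickle=True).item()
im=cv2.imread('pics/w1.png')
for n,uv,z in [('knobtop',(323,181),.06),('colcap',(325,402),.201),('colfoot',(320,292),.012)]+[('screw',u,.01) for u in [(277,232.5),(361.5,231.5),(281,317),(356,317)]]:
    print(n,onz(p,[uv],z).round(4))
m=cv2.inRange(cv2.cvtColor(im,cv2.COLOR_BGR2HSV),(10,60,120),(28,220,255))
cv2.imwrite('pics/crop1.png',cv2.resize(im[90:340,225:415],None,fx=3,fy=2.4*1,interpolation=2))
# moulds
for c,s in blobs(im,(12,60,150),(28,190,255),400,6000,3): print(c.round(1),s[4],onz(p,[c],.025).round(4))
E
```

```text
knobtop [[ 0.4837 -0.0055  0.06  ]]
colcap [[0.612  0.0092 0.201 ]]
colfoot [[0.6162 0.0072 0.012 ]]
screw [[ 0.5514 -0.0484  0.01  ]]
screw [[0.5397 0.0446 0.01  ]]
screw [[ 0.6546 -0.0352  0.01  ]]
screw [[0.6443 0.0536 0.01  ]]
[549.2 150.6] 1976 [[0.4302 0.2202 0.025 ]]
[588.5 232.2] 1523 [[0.5086 0.2885 0.025 ]]
[503.2 284.2] 1441 [[0.5783 0.2096 0.025 ]]
[614.6 301. ] 1239 [[0.5845 0.3468 0.025 ]]
```

View pics/crop1.png

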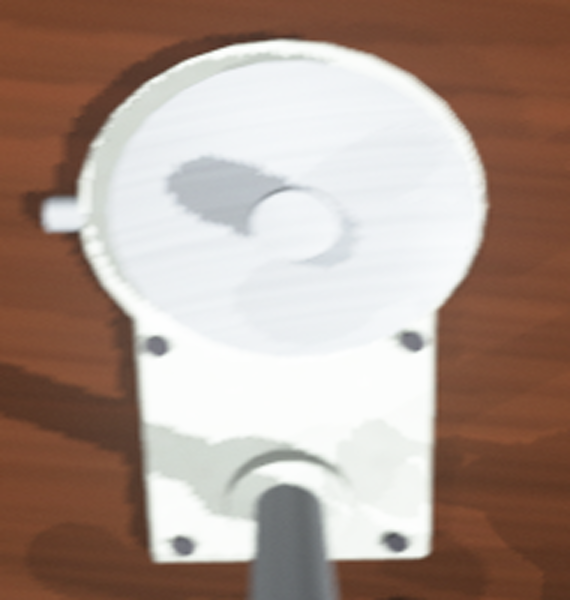

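Request:
send_rows --deltas '[{"xyz":[0.03,0.0034,-0.006],"turn":0},{"xyz":[0.03,0,-0.006],"turn":0},{"xyz":[0.03,0,-0.006],"turn":0},{"xyz":[0.03,0,-0.006],"turn":0},{"xyz":[0.02,0,-0.006],"turn":0},{"xyz":[0,0,0],"turn":0}]'

```text
time: 2.37
position: [0.4766, 0.0, 0.1172]
eef_rot: [0.702, -0.041, 0.71, 0.041]
wrist_force: [-0.9, 0.9, -0.9]
grip_width: 0.085
```

```bash
python3 - <<'E'
from det import *
print(monitor.get_state()['position'])
p=camera_params('wrist');snap('wrist','w2');np.save('pics/w2.npy',p,allow_pickle=True)
snap('scene','s2',(280,200,400,300),5);snap('side','d2',(260,220,390,340),5)
print(proj(p,[monitor.get_state()['position']]), proj(camera_params('scene'),[monitor.get_state()['position']]),proj(camera_params('side'),[monitor.get_state()['position']]))
E
```

```text
[4.76637843e-01 6.88939340e-06 1.17226253e-01]
[[313.56321438 328.96772816]] [[330.6037211  236.96425058]] [[313.7346279  276.07857396]]
```

View pics/w2.png

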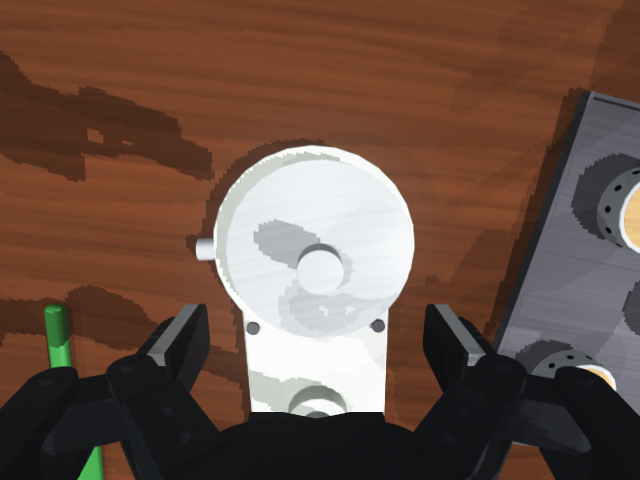

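View pics/s2.png

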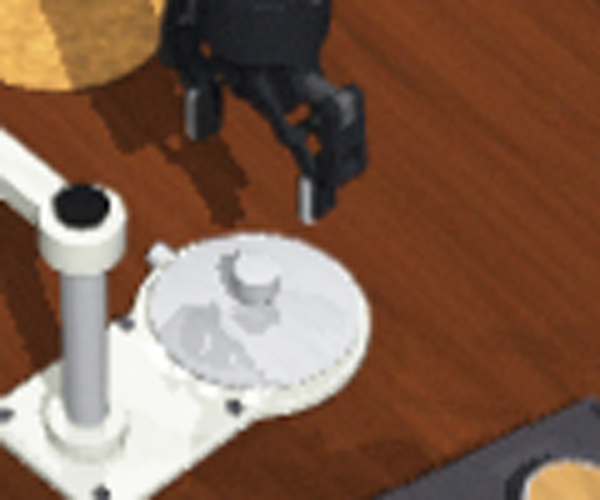

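View pics/d2.png

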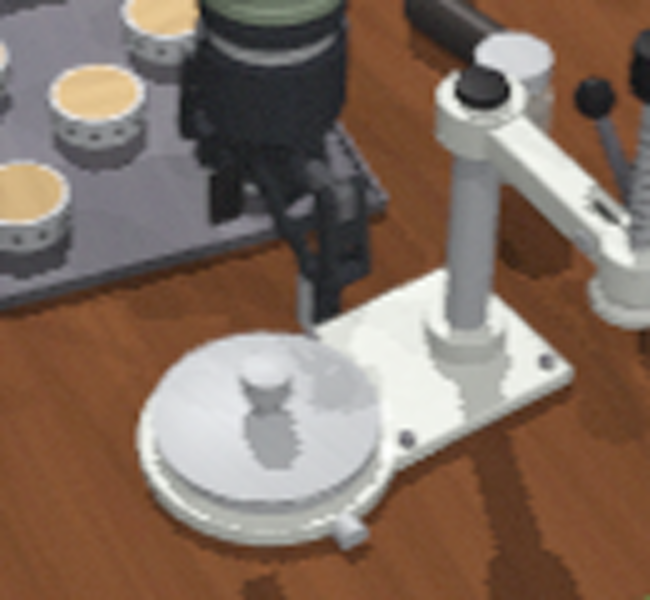

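```bash
python3 - <<'E'
from det import *
p=np.load('pics/w2.npy',allow_pickle=True).item()
print('wrist knob',onz(p,[(320.5,271)],.06).round(4), monitor.get_state()['position'],Rt().round(3)[:,0])
for u in [(252,327.5),(378,325.5)]: print('screw',onz(p,[u],.01).round(4))
a=camera_params('scene');b=camera_params('side')
# knob top: scene crop (258,265)/5 ; side (268,372)/5
u=(280+258/5,200+267/5);v=(260+267/5,220+370/5)
print(onz(a,[u],.06).round(4),onz(b,[v],.06).round(4),tri(a,[u],b,[v]))
# finger tips: right(-y?) tips: scene bright pad ends (200,138),(314,220); side (222,222)?,(312,322)
t1=tri(a,[(280+314/5,200+220/5)],b,[(260+222/5,220+222/5)]);t2=tri(a,[(280+200/5,200+138/5)],b,[(260+312/5,220+322/5)])
print(t1,t2,(t1[0]+t2[0])/2)
E
```

```text
wrist knob [[0.4788 0.0033 0.06  ]] [ 4.82571965e-01 -5.06869162e-05  1.22373611e-01] [ 0.002  0.    -1.   ]
screw [[ 0.5478 -0.0403  0.01  ]]
screw [[0.5352 0.0547 0.01  ]]
[[0.4826 0.0072 0.06  ]] [[ 0.4802 -0.0038  0.06  ]] (array([0.48099691, 0.0021327 , 0.05451406]), np.float64(0.0037327912304567865))
(array([0.47603538, 0.04721048, 0.12773499]), np.float64(0.002545563491698071)) (array([ 0.48732946, -0.04405058,  0.12878934]), np.float64(0.0023002813172722345)) [0.48168242 0.00157995 0.12826216]
```

```bash
python3 - <<'E'
from det import *
print(monitor.get_state()['position'],np.abs(monitor.get_state()['qvel']).max())
p=camera_params('wrist');im=snap('wrist','w3');np.save('pics/w3.npy',p,allow_pickle=True)
cv2.imwrite('pics/w3c.png',cv2.resize(im[130:420,180:440],None,fx=3,fy=2,interpolation=2))
for uv in [(313.6,329)]: pass
print(proj(p,[monitor.get_state()['position']]))
E
```

```text
[ 4.82571965e-01 -5.06869162e-05  1.22373611e-01] 0.025707882797034377
[[315.15925712 312.27775992]]
```

View pics/w3c.png

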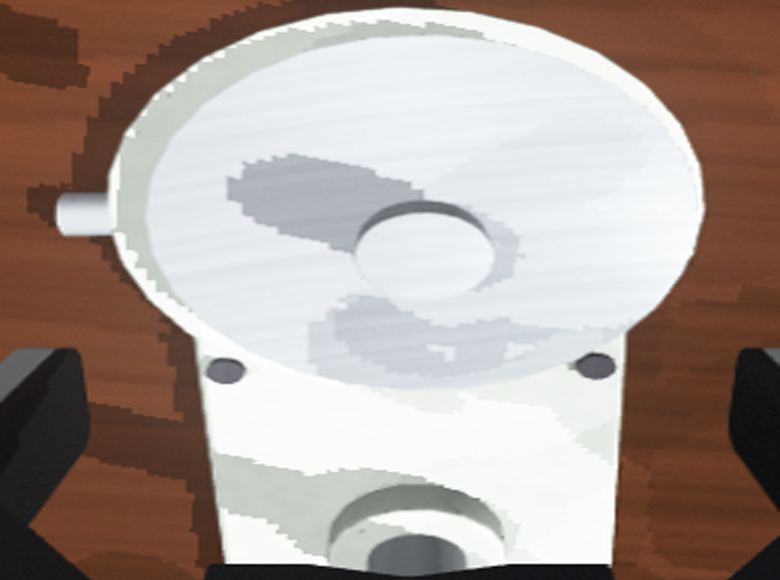

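```bash
python3 - <<'E'
from det import *
p=np.load('pics/w3.npy',allow_pickle=True).item()
k=onz(p,[(321.3,255.5)],.06)[0];print('knob',k.round(4))
s=onz(p,[(255.3,315),(378.3,313)],.01);print(s.round(4),np.linalg.norm(s[0]-s[1]))
d=(s[1]-s[0]);d/=np.linalg.norm(d);yaw=np.arctan2(d[1],d[0])-np.pi/2;print('yaw',np.degrees(yaw));ex=np.array([d[1],-d[0],0])
# rim circle fit
im=cv2.imread('pics/w3.png')
# edge points of rim (from zoomed crop) 
pts=[(107,190),(125,110),(190,55),(290,17),(400,8),(520,22),(610,60),(675,118),(703,200)]
uv=[(180+x/3,130+y/2) for x,y in pts]
from scipy.optimize import least_squares
for z in (.01,.015,.02):
    X=onz(p,uv,z)[:,:2]
    r=least_squares(lambda q:np.hypot(X[:,0]-q[0],X[:,1]-q[1])-q[2],[.48,0,.07]);print('rim',z,r.x.round(4),np.abs(r.fun).max())
pts=[(145,210),(160,150),(230,85),(430,35),(600,90),(703,210),(640,320),(430,388),(250,340)]
X=onz(p,[(180+x/3,130+y/2) for x,y in pts],.023)[:,:2]
r=least_squares(lambda q:np.hypot(X[:,0]-q[0],X[:,1]-q[1])-q[2],[.48,0,.07]);print('lid',r.x.round(4),np.abs(r.fun).max())
m=s.mean(0); print('mid screws',m)
# column foot ring top ellipse: left 330 right 505 at y~545
c=onz(p,[(180+417.5/3,130+545/2)],.02)[0];print('col approx',c)
E
```

```text
knob [0.4777 0.0028 0.06  ]
[[ 0.5476 -0.0393  0.01  ]
 [ 0.535   0.0546  0.01  ]] 0.09471590452178502
yaw 7.672237960335761
rim 0.01 [ 0.4803 -0.0019  0.0723] 0.0016867990779528275
rim 0.015 [ 0.479  -0.002   0.0708] 0.0016536301998984898
rim 0.02 [ 0.4776 -0.0021  0.0694] 0.0016204596475892924
lid [0.4799 0.0031 0.0626] 0.0029682655929867963
mid screws [0.54130733 0.00761888 0.01      ]
col approx [0.6143292  0.01810228 0.02      ]
```

Request:
send_rows --deltas '[{"xyz":[0.01,0.0035,-0.0032],"turn":0},{"xyz":[0.02,0,0],"turn":0},{"xyz":[0.02,0,0],"turn":0},{"xyz":[0.02,0,0],"turn":0},{"xyz":[0.01,0,0],"turn":0},{"xyz":[0.004,0,0],"turn":0},{"xyz":[0,0,0],"turn":0},{"xyz":[0,0,0],"turn":0},{"xyz":[0,0,0],"turn":0}]' --jaw 1

```text
time: 3.32
position: [0.479, 0.003, 0.0386]
eef_rot: [0.707, -0.041, 0.705, 0.041]
wrist_force: [-0.3, -0.3, 0.4]
grip_width: 0.0855
```

```bash
python3 - <<'E'
from det import *
print(monitor.get_state()['position'],np.abs(monitor.get_state()['qvel']).max())
p=camera_params('wrist');im=snap('wrist','w4')
E
```

```text
[0.47902805 0.00295564 0.0385692 ] 0.005957918269680035
```

View pics/w4.png

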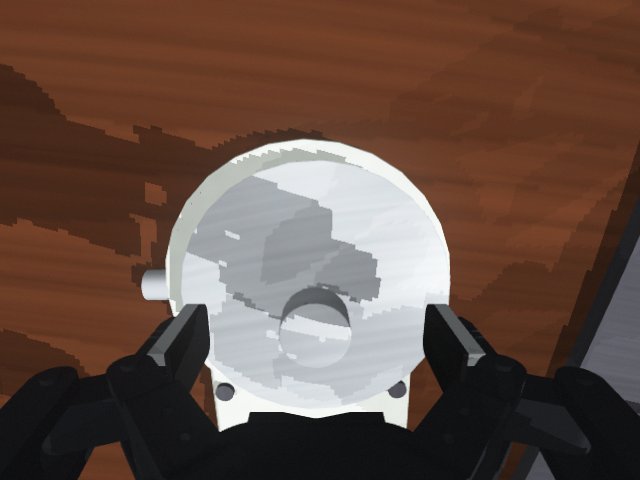

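Request:
send_rows --deltas '[{"xyz":[0,0,0],"turn":0},{"xyz":[0,0,0],"turn":0},{"xyz":[0,0,0],"turn":0},{"xyz":[0,0,0],"turn":0},{"xyz":[0,0,0],"turn":0},{"xyz":[-0.01,0,0],"turn":0},{"xyz":[-0.02,0,0],"turn":0},{"xyz":[-0.02,0,0],"turn":0},{"xyz":[-0.01,0,0],"turn":0}]' --jaw 0 --grip_force 60

```text
time: 4.12
position: [0.4783, 0.0029, 0.0987]
eef_rot: [0.707, -0.041, 0.705, 0.041]
wrist_force: [0.2, -0.3, -1.9]
grip_width: 0.026
```

Request:
send_rows --deltas '[{"xyz":[0,-0.0155,-0.005],"turn":0},{"xyz":[0,-0.03,-0.01],"turn":0},{"xyz":[0,-0.04,-0.013],"turn":0},{"xyz":[0,-0.04,-0.013],"turn":0},{"xyz":[0,-0.04,-0.013],"turn":0},{"xyz":[0,-0.04,-0.013],"turn":0},{"xyz":[0,-0.04,-0.013],"turn":0},{"xyz":[0,-0.03,-0.01],"turn":0},{"xyz":[0,-0.02,-0.0065],"turn":0},{"xyz":[0,-0.01,-0.0033],"turn":0}]'

```text
time: 4.95
position: [0.4134, -0.3127, 0.0968]
eef_rot: [0.706, -0.04, 0.706, 0.04]
wrist_force: [-0.8, 0.1, -3.5]
grip_width: 0.0257
```

Request:
send_rows --deltas '[{"xyz":[0,0,0],"turn":0},{"xyz":[0,0,0],"turn":0},{"xyz":[0,0,0],"turn":0}]'

```text
time: 5.2
position: [0.4142, -0.3085, 0.0969]
eef_rot: [0.706, -0.041, 0.706, 0.042]
wrist_force: [-0.9, 1.0, -2.4]
grip_width: 0.0261
```

```bash
python3 - <<'E'
from det import *
s=monitor.get_state();print(s['position'],np.abs(s['qvel']).max(),s['wrist_force'],s['grip_width'])
p=camera_params('wrist');im=snap('wrist','w5');np.save('pics/w5.npy',p,allow_pickle=True)
snap('scene','s5',(200,130,400,280),4);snap('side','d5',(260,240,460,460),2.7)
E
```

```text
[ 0.41422467 -0.30854313  0.09692791] 0.01038622824463897 [-0.86073448  1.04025213 -2.38822823] 0.026107698659018682
```

View pics/w5.png

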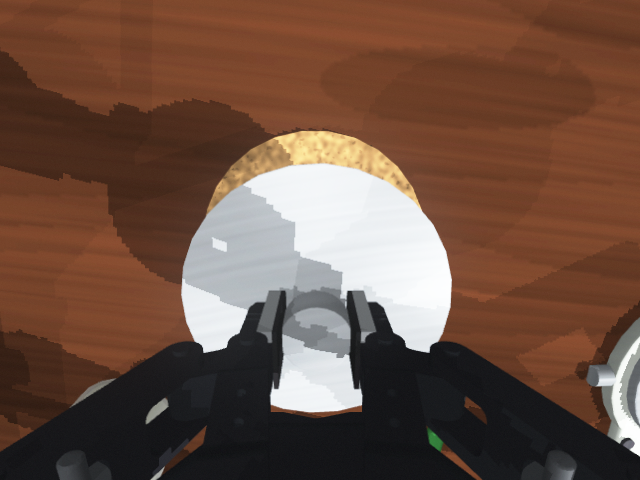

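View pics/s5.png

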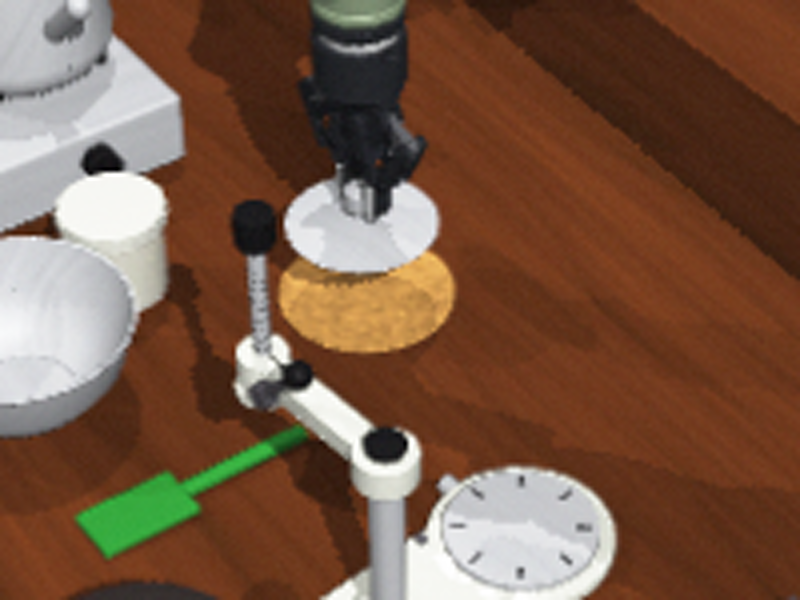

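View pics/d5.png

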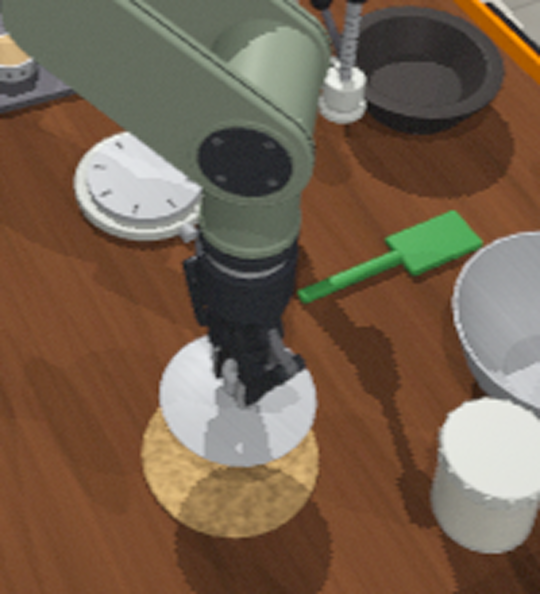

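```bash
python3 - <<'E'
from det import *
from scipy.optimize import least_squares
p=np.load('pics/w5.npy',allow_pickle=True).item();im=cv2.imread('pics/w5.png')
hsv=cv2.cvtColor(im,cv2.COLOR_BGR2HSV)
m=cv2.inRange(hsv,(12,60,110),(28,220,255)); 
pts=[]
for x in range(228,412,6):
    ys=np.where(m[120:230,x]>0)[0]
    if len(ys)>3: pts.append((x,120+ys[0]))
print(pts[:3],pts[-3:])
X=onz(p,pts,.004)[:,:2]
r=least_squares(lambda q:np.hypot(X[:,0]-q[0],X[:,1]-q[1])-.075,[.41,-.31],loss='soft_l1',f_scale=.001);print('mat',r.x.round(4),np.abs(r.fun).max())
# scene/side mats
for n,f,lo in [('scene','scene0',None),('side','side0',None)]:
    im=cv2.imread(f'pics/{f}.png');q=camera_params(n)
    mm=cv2.inRange(cv2.cvtColor(im,cv2.COLOR_BGR2HSV),(12,60,120),(28,220,255));mm=cv2.morphologyEx(mm,cv2.MORPH_OPEN,np.ones((5,5),np.uint8))
    c=onz(q,[(0,0)],0)
    cs,_=cv2.findContours(mm,0,2)
    for k in cs:
        (u,v),_,_=cv2.fitEllipse(k) if len(k)>5 else ((0,0),0,0)
        g=onz(q,[(u,v)],.004)[0]
        if np.hypot(g[0]-.414,g[1]+.31)<.03:
            X=onz(q,k.reshape(-1,2)+0.0,.004)[:,:2]
            r=least_squares(lambda w:np.hypot(X[:,0]-w[0],X[:,1]-w[1])-w[2],[.41,-.31,.075],loss='soft_l1',f_scale=.001);print(n,r.x.round(4))
E
```

```text
[(228, np.int64(170)), (234, np.int64(163)), (240, np.int64(158))] [(396, np.int64(165)), (402, np.int64(172)), (408, np.int64(181))]
mat [ 0.4136 -0.3094] 0.0005189780702977709
scene [ 0.4156 -0.3079  0.0759]
side [ 0.4138 -0.3103  0.0753]
```

Request:
send_rows --deltas '[{"xyz":[0.015,-0.001,0],"turn":0},{"xyz":[0.02,0,0],"turn":0},{"xyz":[0.02,0,0],"turn":0},{"xyz":[0.01,0,0],"turn":0},{"xyz":[0.006,0,0],"turn":0},{"xyz":[0.0025,0,0],"turn":0},{"xyz":[0,0,0],"turn":0},{"xyz":[0,0,0],"turn":0}]'

```text
time: 6.02
position: [0.4151, -0.3114, 0.0245]
eef_rot: [0.706, -0.041, 0.705, 0.041]
wrist_force: [0.1, 0.4, -2.2]
grip_width: 0.026
```

Request:
send_rows --deltas '[{"xyz":[0.001,0,0],"turn":0},{"xyz":[0.001,0,0],"turn":0},{"xyz":[0,0,0],"turn":0},{"xyz":[0,0,0],"turn":0}]'

```text
time: 6.35
position: [0.4145, -0.3112, 0.022]
eef_rot: [0.706, -0.041, 0.706, 0.041]
wrist_force: [-0.4, 0.3, -2.8]
grip_width: 0.0257
```

Request:
send_rows --deltas '[{"xyz":[0,0,0],"turn":0},{"xyz":[0,0,0],"turn":0},{"xyz":[0,0,0],"turn":0},{"xyz":[0,0,0],"turn":0},{"xyz":[-0.02,0,0],"turn":0},{"xyz":[-0.03,0,0],"turn":0},{"xyz":[-0.03,0,0],"turn":0},{"xyz":[-0.03,0,0],"turn":0},{"xyz":[0,0,0],"turn":0},{"xyz":[0,0,0],"turn":0}]' --jaw 1

```text
time: 7.18
position: [0.4154, -0.3118, 0.1337]
eef_rot: [0.707, -0.042, 0.705, 0.04]
wrist_force: [0.3, 0.7, -0.7]
grip_width: 0.0854
```

```bash
python3 - <<'E'
from det import *
s=monitor.get_state();print(s['position'],np.abs(s['qvel']).max(),s['wrist_force'],s['grip_width'])
p=camera_params('wrist');im=snap('wrist','w6');np.save('pics/w6.npy',p,allow_pickle=True)
E
```

```text
[ 0.41541156 -0.31183021  0.13367997] 0.0538776461596936 [ 0.34063844  0.66125953 -0.65696979] 0.08539020609632969
```

View pics/w6.png

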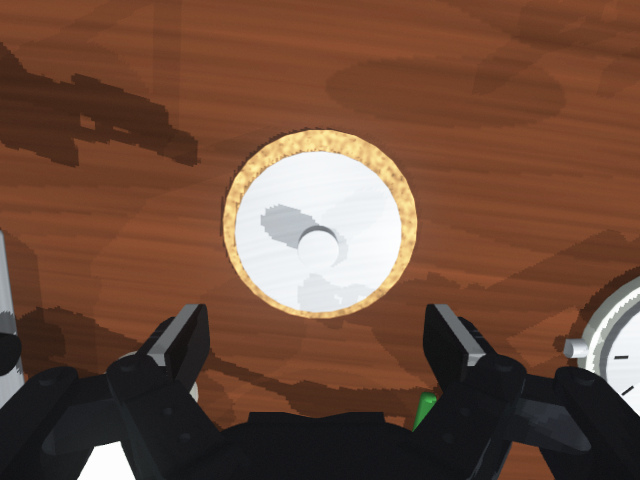

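```bash
python3 - <<'E'
from det import *
from scipy.optimize import least_squares
p=np.load('pics/w6.npy',allow_pickle=True).item();im=cv2.imread('pics/w6.png')
hsv=cv2.cvtColor(im,cv2.COLOR_BGR2HSV)
m=cv2.inRange(hsv,(12,60,110),(28,220,255));n,l,s,c=cv2.connectedComponentsWithStats(m);i=1+np.argmax(s[1:,4]);
k=(l==i).astype(np.uint8)
cs,h=cv2.findContours(k,cv2.RETR_CCOMP,2)
cs=sorted(cs,key=cv2.contourArea)[::-1]
def fit(c,z):
    X=onz(p,c.reshape(-1,2)+0.,z)[:,:2]
    r=least_squares(lambda q:np.hypot(X[:,0]-q[0],X[:,1]-q[1])-q[2],[.41,-.31,.07],loss='soft_l1',f_scale=.001);return r.x.round(4)
print('mat',fit(cs[0],.004),'lid',fit(cs[1],.007),'knob',onz(p,[(318.5,250)],.044))
E
```

```text
mat [ 0.4126 -0.3096  0.0744] lid [ 0.4167 -0.3106  0.0638] knob [[ 0.4158868  -0.31014059  0.044     ]]
```

Request:
send_rows --deltas '[{"xyz":[-0.005,0.02,0.008],"turn":0},{"xyz":[-0.005,0.04,0.016],"turn":0},{"xyz":[-0.005,0.04,0.016],"turn":0},{"xyz":[-0.005,0.04,0.016],"turn":0},{"xyz":[-0.005,0.04,0.016],"turn":0},{"xyz":[-0.005,0.04,0.016],"turn":0},{"xyz":[0,0.04,0.016],"turn":0},{"xyz":[0,0.025,0.01],"turn":0},{"xyz":[0,0.013,0.006],"turn":0},{"xyz":[0,0,0],"turn":0}]'

```text
time: 8.07
position: [0.4964, -0.008, 0.1592]
eef_rot: [0.705, -0.042, 0.707, 0.043]
wrist_force: [0.4, 0.7, -0.1]
grip_width: 0.0849
```

Request:
send_rows --deltas '[{"xyz":[0,0,0],"turn":0},{"xyz":[0,0,0],"turn":0},{"xyz":[0,0,0],"turn":0}]'

```text
time: 8.32
position: [0.496, -0.0118, 0.1602]
eef_rot: [0.705, -0.04, 0.707, 0.04]
wrist_force: [0.6, 0.6, -0.8]
grip_width: 0.0853
```

```bash
python3 - <<'E'
from det import *
s=monitor.get_state();print(s['position'],np.abs(s['qvel']).max(),s['wrist_force'],s['grip_width'])
p=camera_params('wrist');im=snap('wrist','w7');np.save('pics/w7.npy',p,allow_pickle=True)
cv2.imwrite('pics/w7c.png',cv2.resize(im[100:400,200:440],None,fx=3,fy=2,interpolation=2))
E
```

```text
[ 0.49595105 -0.01177194  0.16015474] 0.0059406988771096856 [ 0.57907254  0.57127184 -0.77094842] 0.0852502362479462
```

View pics/w7c.png

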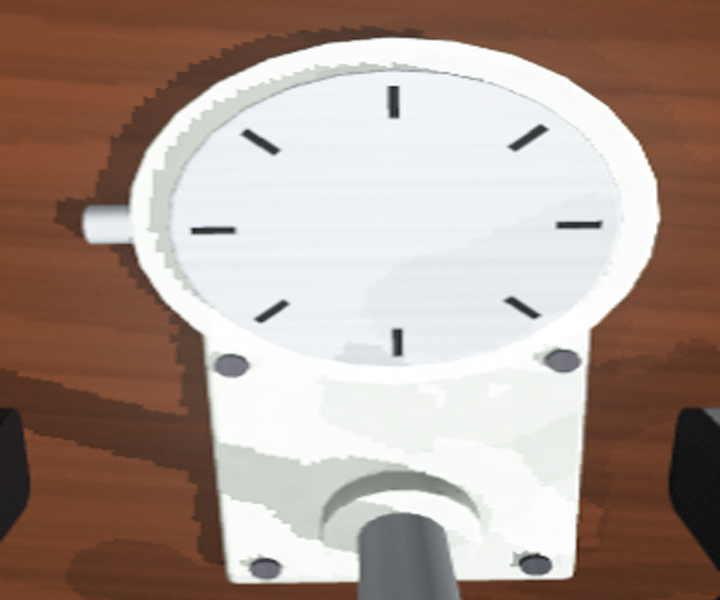

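```bash
python3 - <<'E'
from det import *
p=np.load('pics/w7.npy',allow_pickle=True).item()
t=np.array([(393,102),(528,138),(579,225),(521,307),(397,342),(272,311),(213,231),(260,141)],float)
uv=np.c_[200+t[:,0]/3,100+t[:,1]/2]
X=onz(p,uv,.02);c=X.mean(0);print('centre',c.round(4),'radii',np.linalg.norm(X-c,axis=1).round(4))
d=X[4]-X[0];print('yaw x',np.degrees(np.arctan2(d[1],d[0])));d=X[2]-X[6];print('yaw y',np.degrees(np.arctan2(d[1],d[0]))-90)
s=np.array([(232,365),(562,361),(265,568),(535,565)],float);S=onz(p,np.c_[200+s[:,0]/3,100+s[:,1]/2],.01);print(S.round(4))
for q in [('scene'),('side')]: print(q,proj(camera_params(q),[c]).round(1))
print('mid',(X[4]+X[0])/2,(X[2]+X[6])/2)
E
```

```text
centre [ 0.4804 -0.0008  0.02  ] radii [0.0479 0.048  0.0481 0.0475 0.0479 0.0477 0.0479 0.0482]
yaw x 7.840224755101839
yaw y 7.99960566789639
[[ 0.5473 -0.039   0.01  ]
 [ 0.5348  0.0546  0.01  ]
 [ 0.6487 -0.0202  0.01  ]
 [ 0.6375  0.0638  0.01  ]]
scene [[330.3 260.8]]
side [[312.9 303.5]]
mid [ 0.48045704 -0.00084191  0.02      ] [ 0.48067209 -0.00060248  0.02      ]
```

Request:
send_rows --deltas '[{"xyz":[-0.02,0.02,0.004],"turn":0},{"xyz":[-0.02,0.035,0.007],"turn":0},{"xyz":[-0.02,0.038,0.008],"turn":0},{"xyz":[-0.02,0.038,0.008],"turn":0},{"xyz":[-0.02,0.038,0.008],"turn":0},{"xyz":[0,0.038,0.008],"turn":0},{"xyz":[0,0.03,0.006],"turn":0},{"xyz":[0,0.02,0.004],"turn":0},{"xyz":[0,0.01,0.002],"turn":0},{"xyz":[0,0,0],"turn":0}]' --jaw 0.88

```text
time: 9.2
position: [0.52, 0.2562, 0.2576]
eef_rot: [0.706, -0.041, 0.706, 0.041]
wrist_force: [-0.7, -1.0, -0.3]
grip_width: 0.0751
```

Request:
send_rows --deltas '[{"xyz":[0,0,0],"turn":0},{"xyz":[0,0,0],"turn":0},{"xyz":[0,0,0],"turn":0},{"xyz":[0,0,0],"turn":0}]'

```text
time: 9.53
position: [0.52, 0.2541, 0.2583]
eef_rot: [0.706, -0.04, 0.706, 0.04]
wrist_force: [-0.7, -0.1, -0.0]
grip_width: 0.0754
```

```bash
python3 - <<'E'
from det import *
s=monitor.get_state();print(s['position'],np.abs(s['qvel']).max(),s['wrist_force'],s['grip_width'])
p=camera_params('wrist');im=snap('wrist','w8');np.save('pics/w8.npy',p,allow_pickle=True)
for c,s in blobs(im,(12,40,140),(28,190,255),400,6000,3): print(c.round(1),s,onz(p,[c],.025).round(4))
E
```

```text
[0.51995518 0.2541286  0.25825687] 0.004024629945642469 [-0.7475252  -0.0576267  -0.00298271] 0.07538215378790347
[302.6 108.9] [ 276   81   54   57 2408] [[0.4233 0.2301 0.025 ]]
[440.8 140. ] [ 415  113   53   55 2269] [[0.4363 0.3698 0.025 ]]
[361.3 196.8] [ 336  172   51   50 2000] [[0.5018 0.2993 0.025 ]]
[278.4 252.6] [ 255  230   48   46 1756] [[0.5717 0.2195 0.025 ]]
[404.3 271.6] [ 381  250   48   45 1695] [[0.5778 0.3584 0.025 ]]
```

View pics/w8.png

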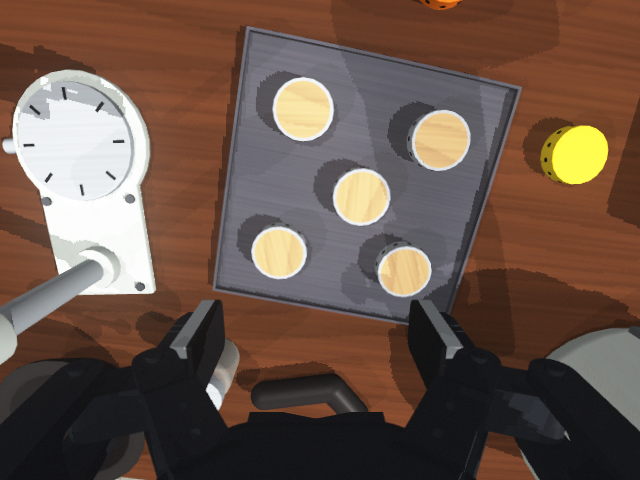

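Request:
send_rows --deltas '[{"xyz":[0.03,-0.01,0.012],"turn":0},{"xyz":[0.035,-0.01,0.012],"turn":0},{"xyz":[0.035,-0.01,0.012],"turn":0},{"xyz":[0.035,-0.0108,0.0117],"turn":0},{"xyz":[0.03,0,0],"turn":0},{"xyz":[0.03,0,0],"turn":0},{"xyz":[0.025,0,0],"turn":0},{"xyz":[0,0,0],"turn":0},{"xyz":[0,0,0],"turn":0},{"xyz":[0,0,0],"turn":0}]'

```text
time: 10.42
position: [0.5732, 0.2206, 0.0397]
eef_rot: [0.707, -0.041, 0.705, 0.041]
wrist_force: [0.5, -0.7, 0.4]
grip_width: 0.0752
```

```bash
cat > go.py <<'E'
import sys
from det import *
def go(t):
    s=monitor.get_state();R=Rt();print('pos',s['position'].round(4),'v',np.abs(s['qvel']).max().round(3),'F',s['wrist_force'].round(1),'w',round(s['grip_width'],4))
    print('tool delta',(R.T@(np.array(t)-s['position'])).round(4))
go([float(a) for a in sys.argv[1:4]])
if len(sys.argv)>4:
    p=camera_params('wrist');snap('wrist',sys.argv[4]);np.save(f'pics/{sys.argv[4]}.npy',p,allow_pickle=True)
E
python3 go.py .572 .219 .005 w9
```

```text
pos [0.5732 0.2206 0.0397] v 0.02 F [ 0.5 -0.7  0.4] w 0.0752
tool delta [ 0.0347 -0.0015 -0.0014]
```

View pics/w9.png

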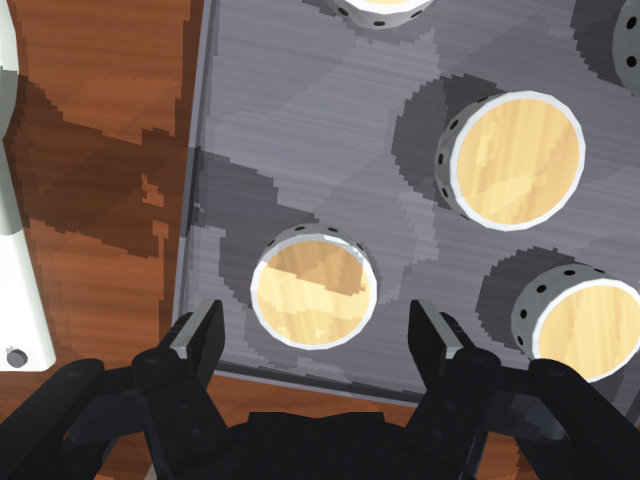

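Request:
send_rows --deltas '[{"xyz":[0.012,-0.0015,-0.0014],"turn":0},{"xyz":[0.015,0,0],"turn":0},{"xyz":[0.0075,0,0],"turn":0},{"xyz":[0,0,0],"turn":0},{"xyz":[0,0,0],"turn":0},{"xyz":[0,0,0],"turn":0}]'

```text
time: 10.97
position: [0.5716, 0.2192, 0.0049]
eef_rot: [0.707, -0.041, 0.705, 0.041]
wrist_force: [-0.3, 0.8, 0.2]
grip_width: 0.0751
```

```bash
python3 - <<'E'
from det import *
p=np.load('pics/w9.npy',allow_pickle=True).item();im=cv2.imread('pics/w9.png')
for c,s in blobs(im,(12,30,110),(28,190,255),400,12000,5): print(c.round(1),s,onz(p,[c],.025).round(4))
E
python3 go.py .572 .219 .005 w10
```

```text
[313.2 292.4] [ 257  241  113  104 9256] [[0.5713 0.2194 0.025 ]]
[591.5 330. ] [ 539  285  101   94 7028] [[0.5761 0.3581 0.025 ]]
pos [0.5716 0.2192 0.0049] v 0.004 F [-0.3  0.8  0.2] w 0.0751
tool delta [-0.0001 -0.0002  0.0003]
```

View pics/w10.png

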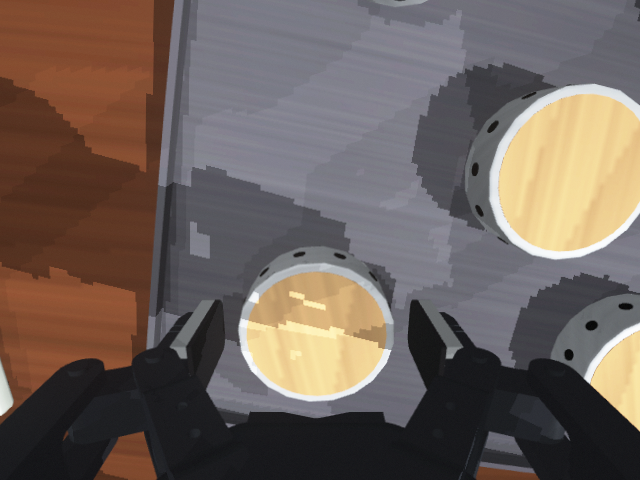

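Request:
send_rows --deltas '[{"xyz":[0,0,0],"turn":0},{"xyz":[0,0,0],"turn":0},{"xyz":[0,0,0],"turn":0},{"xyz":[0,0,0],"turn":0},{"xyz":[0,0,0],"turn":0},{"xyz":[-0.015,0,0],"turn":0},{"xyz":[-0.03,0,0],"turn":0},{"xyz":[-0.03,0,0],"turn":0},{"xyz":[-0.015,0,0],"turn":0}]' --jaw 0 --grip_force 60

```text
time: 11.77
position: [0.5721, 0.2193, 0.097]
eef_rot: [0.708, -0.04, 0.704, 0.042]
wrist_force: [0.6, 0.5, -1.5]
grip_width: 0.0581
```

Request:
send_rows --deltas '[{"xyz":[0,-0.014,-0.008],"turn":0},{"xyz":[0,-0.028,-0.016],"turn":0},{"xyz":[0,-0.036,-0.02],"turn":0},{"xyz":[0,-0.036,-0.02],"turn":0},{"xyz":[0,-0.036,-0.02],"turn":0},{"xyz":[0,-0.03,-0.017],"turn":0},{"xyz":[0,-0.018,-0.01],"turn":0},{"xyz":[0,-0.01,-0.005],"turn":0},{"xyz":[0,0,0],"turn":0},{"xyz":[0,0,0],"turn":0}]'

```text
time: 12.6
position: [0.4801, -0.0011, 0.0938]
eef_rot: [0.706, -0.04, 0.706, 0.041]
wrist_force: [0.5, 1.7, -1.9]
grip_width: 0.058
```

Request:
send_rows --deltas '[{"xyz":[0.02,0,0],"turn":0},{"xyz":[0.02,0,0],"turn":0},{"xyz":[0,0,0],"turn":0},{"xyz":[0,0,0],"turn":0},{"xyz":[0,0,0],"turn":0},{"xyz":[0,0,0],"turn":0}]'

```text
time: 13.1
position: [0.4808, -0.0007, 0.0545]
eef_rot: [0.707, -0.041, 0.705, 0.041]
wrist_force: [0.5, -0.3, -1.1]
grip_width: 0.0579
```

```bash
python3 go.py .4805 -.0008 .023 w11
```

```text
pos [ 0.4808 -0.0007  0.0545] v 0.006 F [ 0.5 -0.3 -1.1] w 0.0579
tool delta [ 0.0315 -0.0001 -0.0004]
```

View pics/w11.png

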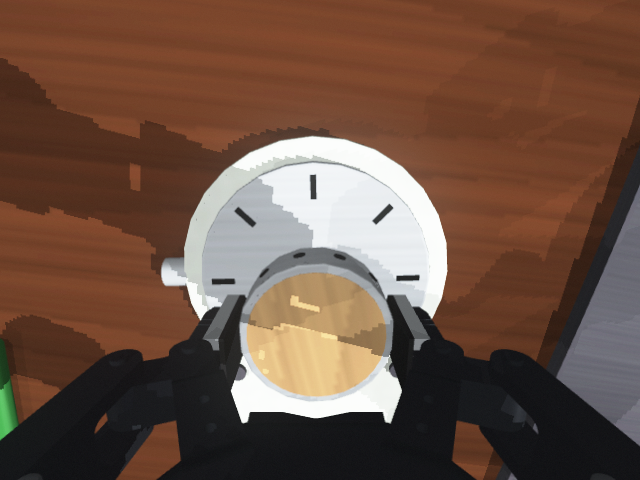

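Request:
send_rows --deltas '[{"xyz":[0.015,0,0],"turn":0},{"xyz":[0.01,0,0],"turn":0},{"xyz":[0.005,0,0],"turn":0},{"xyz":[0.001,0,0],"turn":0},{"xyz":[0.001,0,0],"turn":0},{"xyz":[0,0,0],"turn":0},{"xyz":[0,0,0],"turn":0}]'

```text
time: 13.73
position: [0.4801, -0.0013, 0.0221]
eef_rot: [0.706, -0.041, 0.705, 0.041]
wrist_force: [-0.9, -0.7, -1.5]
grip_width: 0.0582
```

Request:
send_rows --deltas '[{"xyz":[0,0,0],"turn":0},{"xyz":[0,0,0],"turn":0},{"xyz":[0,0,0],"turn":0},{"xyz":[-0.015,0,0],"turn":0},{"xyz":[-0.03,0,0],"turn":0},{"xyz":[-0.03,0,0],"turn":0},{"xyz":[-0.02,0,0],"turn":0},{"xyz":[0,0,0],"turn":0},{"xyz":[0,0,0],"turn":0},{"xyz":[0,0,0],"turn":0}]' --jaw 0.88

```text
time: 14.57
position: [0.4789, -0.0012, 0.116]
eef_rot: [0.705, -0.041, 0.706, 0.041]
wrist_force: [-0.0, -0.2, -0.4]
grip_width: 0.0748
```

```bash
python3 go.py .5022 .2988 .10 w12; python3 - <<'E'
from det import *
p=np.load('pics/w12.npy',allow_pickle=True).item();im=cv2.imread('pics/w12.png')
for c,s in blobs(im,(12,30,110),(28,190,255),400,12000,5): print(c.round(1),s,onz(p,[c],.042).round(4))
E
```

```text
pos [ 0.4789 -0.0012  0.116 ] v 0.016 F [-0.  -0.2 -0.4] w 0.0748
tool delta [0.016  0.2953 0.0579]
[315.6 259.5] [ 274  220   84   80 5362] [[ 0.4805 -0.001   0.042 ]]
```

View pics/w12.png

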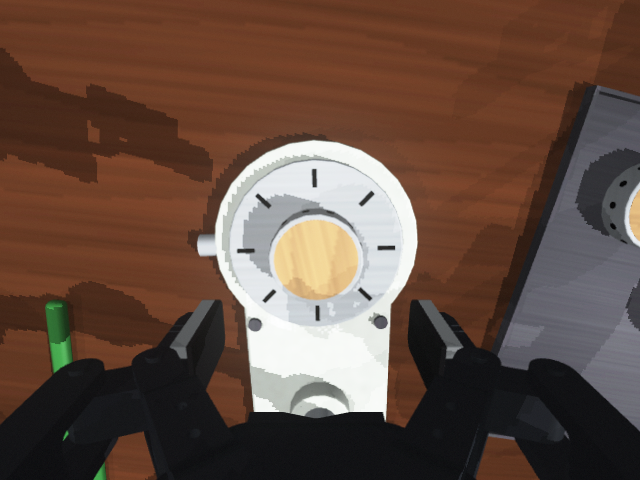

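Request:
send_rows --deltas '[{"xyz":[0,0.015,0.003],"turn":0},{"xyz":[0,0.03,0.006],"turn":0},{"xyz":[0.005,0.04,0.008],"turn":0},{"xyz":[0.01,0.04,0.008],"turn":0},{"xyz":[0.01,0.04,0.008],"turn":0},{"xyz":[0.01,0.04,0.008],"turn":0},{"xyz":[0.01,0.04,0.008],"turn":0},{"xyz":[0.01,0.03,0.006],"turn":0},{"xyz":[0.01,0.015,0.0022],"turn":0},{"xyz":[0,0.0052,0.001],"turn":0}]'

```text
time: 15.45
position: [0.5011, 0.2986, 0.0484]
eef_rot: [0.704, -0.043, 0.708, 0.041]
wrist_force: [-0.1, -0.8, -0.4]
grip_width: 0.0751
```

Request:
send_rows --deltas '[{"xyz":[0.01,0,0],"turn":0},{"xyz":[0,0,0],"turn":0},{"xyz":[0,0,0],"turn":0},{"xyz":[0,0,0],"turn":0},{"xyz":[0,0,0],"turn":0}]'

```text
time: 15.87
position: [0.5036, 0.2963, 0.0426]
eef_rot: [0.706, -0.04, 0.706, 0.04]
wrist_force: [-0.6, -0.9, 0.7]
grip_width: 0.0751
```

```bash
cat > mo.py <<'E'
import sys
from det import *
n=sys.argv[1];z=float(sys.argv[2])
p=np.load(f'pics/{n}.npy',allow_pickle=True).item();im=cv2.imread(f'pics/{n}.png')
for c,s in blobs(im,(12,30,110),(28,190,255),400,20000,5): print(c.round(1),s,onz(p,[c],z).round(4))
E
python3 go.py .5022 .2988 .005 w13; python3 mo.py w13 .025
```

```text
pos [0.5036 0.2963 0.0426] v 0.006 F [-0.6 -0.9  0.7] w 0.0751
tool delta [ 0.0376  0.0026 -0.0011]
[178.9  96.9] [  116    29   127   136 13454] [[0.4228 0.2305 0.025 ]]
[500.7 168. ] [  441   107   120   123 11530] [[0.4358 0.3695 0.025 ]]
[322.1 290. ] [ 267  239  111  103 9018] [[0.5012 0.2992 0.025 ]]
[400.4 407.2] [ 375  391   50   36 1058] [[0.5632 0.3483 0.025 ]]
```

Request:
send_rows --deltas '[{"xyz":[0.012,0.0028,-0.0016],"turn":0},{"xyz":[0.015,0,0],"turn":0},{"xyz":[0.0106,0,0],"turn":0},{"xyz":[0,0,0],"turn":0},{"xyz":[0,0,0],"turn":0},{"xyz":[0,0,0],"turn":0},{"xyz":[0,0,0],"turn":0}]'

```text
time: 16.5
position: [0.5018, 0.3003, 0.0051]
eef_rot: [0.706, -0.041, 0.705, 0.041]
wrist_force: [-0.1, -0.4, -0.2]
grip_width: 0.075
```

Request:
send_rows --deltas '[{"xyz":[0,0,0],"turn":0},{"xyz":[0,0,0],"turn":0},{"xyz":[0,0,0],"turn":0},{"xyz":[0,0,0],"turn":0},{"xyz":[0,0,0],"turn":0},{"xyz":[-0.015,0,0],"turn":0},{"xyz":[-0.03,0,0],"turn":0},{"xyz":[-0.03,0,0],"turn":0},{"xyz":[-0.015,0,0],"turn":0}]' --jaw 0 --grip_force 60

```text
time: 17.25
position: [0.5025, 0.3008, 0.0977]
eef_rot: [0.707, -0.04, 0.704, 0.042]
wrist_force: [-0.2, 0.7, -2.2]
grip_width: 0.0582
```

Request:
send_rows --deltas '[{"xyz":[0,-0.015,-0.003],"turn":0},{"xyz":[0,-0.03,-0.006],"turn":0},{"xyz":[0,-0.04,-0.008],"turn":0},{"xyz":[0,-0.04,-0.008],"turn":0},{"xyz":[0,-0.04,-0.008],"turn":0},{"xyz":[0,-0.04,-0.008],"turn":0},{"xyz":[0,-0.04,-0.007],"turn":0},{"xyz":[0,-0.03,-0.005],"turn":0},{"xyz":[0,-0.015,-0.002],"turn":0},{"xyz":[0,-0.0054,-0.0006],"turn":0}]'

```text
time: 18.08
position: [0.4783, -0.0028, 0.0933]
eef_rot: [0.705, -0.04, 0.707, 0.04]
wrist_force: [0.3, 0.5, -1.7]
grip_width: 0.0577
```

Request:
send_rows --deltas '[{"xyz":[0,0,0],"turn":0},{"xyz":[0.015,0,0],"turn":0},{"xyz":[0.01,0,0],"turn":0},{"xyz":[0,0,0],"turn":0},{"xyz":[0,0,0],"turn":0},{"xyz":[0,0,0],"turn":0},{"xyz":[0,0,0],"turn":0}]'

```text
time: 18.67
position: [0.4806, 0.0007, 0.0698]
eef_rot: [0.706, -0.041, 0.705, 0.041]
wrist_force: [-0.8, -0.3, -2.6]
grip_width: 0.0576
```

```bash
python3 go.py .4805 -.0008 .044 w14; python3 mo.py w14 .09
```

```text
pos [0.4806 0.0007 0.0698] v 0.004 F [-0.8 -0.3 -2.6] w 0.0576
tool delta [ 0.0258 -0.0014 -0.0003]
[305.7 245.1] [266 236  84  28 720] [[ 0.446  -0.0067  0.09  ]]
[315.9 331.9] [  247   270   139   124 13626] [[0.4792 0.0008 0.09  ]]
```

View pics/w14.png

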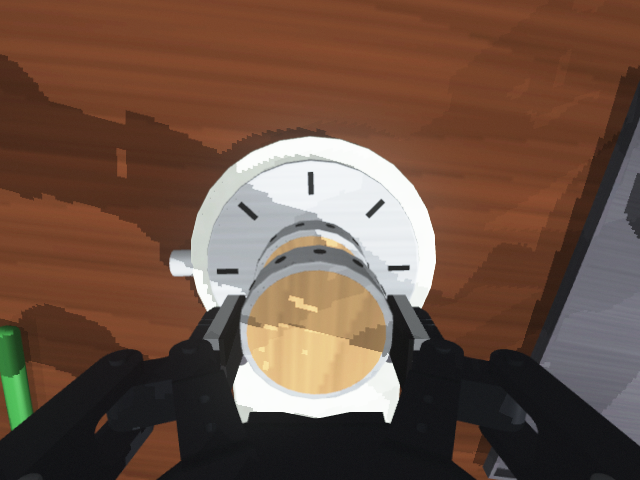

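Request:
send_rows --deltas '[{"xyz":[0.01,-0.0015,0.0003],"turn":0},{"xyz":[0.008,0,0],"turn":0},{"xyz":[0.005,0,0],"turn":0},{"xyz":[0.002,0,0],"turn":0},{"xyz":[0.001,0,0],"turn":0},{"xyz":[0,0,0],"turn":0},{"xyz":[0,0,0],"turn":0},{"xyz":[0,0,0],"turn":0}]'

```text
time: 19.38
position: [0.4801, -0.0012, 0.0445]
eef_rot: [0.706, -0.041, 0.706, 0.041]
wrist_force: [-4.7, 0.0, 10.3]
grip_width: 0.0577
```

Request:
send_rows --deltas '[{"xyz":[0,0,0],"turn":0},{"xyz":[0,0,0],"turn":0},{"xyz":[0,0,0],"turn":0},{"xyz":[-0.015,0,0],"turn":0},{"xyz":[-0.03,0,0],"turn":0},{"xyz":[-0.03,0,0],"turn":0},{"xyz":[-0.02,0,0],"turn":0},{"xyz":[0,0,0],"turn":0},{"xyz":[0,0,0],"turn":0},{"xyz":[0,0,0],"turn":0}]' --jaw 0.88

```text
time: 20.22
position: [0.4799, -0.0013, 0.1374]
eef_rot: [0.705, -0.041, 0.707, 0.041]
wrist_force: [-0.3, 0.2, -1.2]
grip_width: 0.0752
```

```bash
python3 go.py .4235 .230 .08 w15; python3 mo.py w15 .064
```

```text
pos [ 0.4799 -0.0013  0.1374] v 0.017 F [-0.3  0.2 -1.2] w 0.0752
tool delta [ 0.0575  0.2362 -0.0292]
[  4.2 122.2] [  0  73  11  97 826] [[ 0.4193 -0.1897  0.064 ]]
[625.1 204.6] [ 606  167   34   71 1862] [[0.4245 0.1836 0.064 ]]
[315.9 257.7] [ 274  218   85   81 5378] [[ 0.4802 -0.001   0.064 ]]
```

View pics/w15.png

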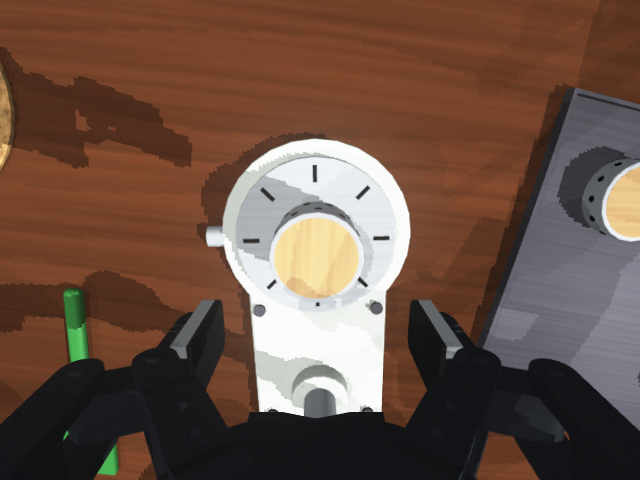

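Request:
send_rows --deltas '[{"xyz":[0,0.015,-0.002],"turn":0},{"xyz":[0.005,0.03,-0.004],"turn":0},{"xyz":[0.01,0.036,-0.005],"turn":0},{"xyz":[0.015,0.036,-0.005],"turn":0},{"xyz":[0.015,0.036,-0.005],"turn":0},{"xyz":[0.015,0.036,-0.004],"turn":0},{"xyz":[0.015,0.025,-0.003],"turn":0},{"xyz":[0.01,0.015,-0.0012],"turn":0},{"xyz":[0.007,0.0072,0],"turn":0},{"xyz":[0,0,0],"turn":0}]'

```text
time: 21.1
position: [0.4227, 0.2303, 0.044]
eef_rot: [0.704, -0.042, 0.707, 0.041]
wrist_force: [-0.3, -0.2, 0.2]
grip_width: 0.0752
```

Request:
send_rows --deltas '[{"xyz":[0,0,0],"turn":0},{"xyz":[0,0,0],"turn":0},{"xyz":[0,0,0],"turn":0},{"xyz":[0,0,0],"turn":0},{"xyz":[0,0,0],"turn":0}]'

```text
time: 21.52
position: [0.4247, 0.2294, 0.0468]
eef_rot: [0.706, -0.04, 0.706, 0.041]
wrist_force: [-0.3, -0.0, -0.0]
grip_width: 0.0757
```

```bash
python3 go.py .4235 .230 .005 w16; python3 mo.py w16 .025
```

```text
pos [0.4247 0.2294 0.0468] v 0.005 F [-0.3 -0.  -0. ] w 0.0757
tool delta [ 0.0418  0.0007 -0.0012]
[317.3 286. ] [ 264  236  108  101 8562] [[0.4224 0.2301 0.025 ]]
[583.6 333.2] [ 532  293   99   87 6083] [[0.4334 0.3697 0.025 ]]
```

View pics/w16.png

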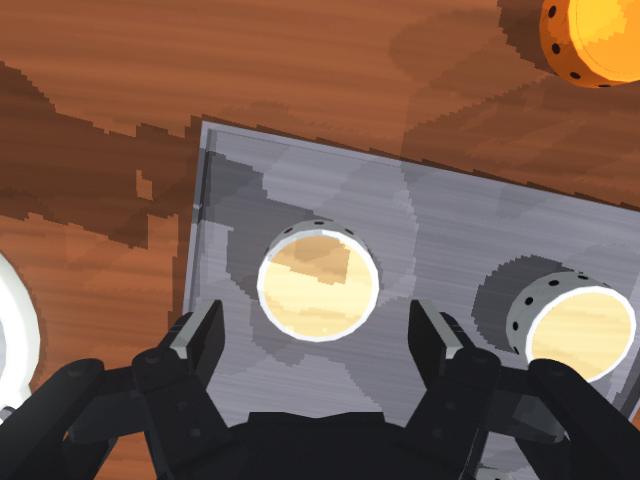

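Request:
send_rows --deltas '[{"xyz":[0.015,0.0007,-0.0017],"turn":0},{"xyz":[0.016,0,0],"turn":0},{"xyz":[0.0108,0,0],"turn":0},{"xyz":[0,0,0],"turn":0},{"xyz":[0,0,0],"turn":0},{"xyz":[0,0,0],"turn":0},{"xyz":[0,0,0],"turn":0}]'

```text
time: 22.15
position: [0.4232, 0.2307, 0.0053]
eef_rot: [0.707, -0.041, 0.705, 0.041]
wrist_force: [-0.3, -0.4, 0.4]
grip_width: 0.0755
```

Request:
send_rows --deltas '[{"xyz":[0,0,0],"turn":0},{"xyz":[0,0,0],"turn":0},{"xyz":[0,0,0],"turn":0},{"xyz":[0,0,0],"turn":0},{"xyz":[0,0,0],"turn":0},{"xyz":[-0.015,0,0],"turn":0},{"xyz":[-0.03,0,0],"turn":0},{"xyz":[-0.035,0,0],"turn":0},{"xyz":[-0.03,0,0],"turn":0},{"xyz":[-0.015,0,0],"turn":0}]' --jaw 0 --grip_force 60

```text
time: 22.98
position: [0.4239, 0.2312, 0.1332]
eef_rot: [0.708, -0.04, 0.704, 0.042]
wrist_force: [1.8, 0.6, -1.3]
grip_width: 0.058
```

Request:
send_rows --deltas '[{"xyz":[0,-0.015,0.002],"turn":0},{"xyz":[0,-0.03,0.004],"turn":0},{"xyz":[0,-0.036,0.005],"turn":0},{"xyz":[0,-0.036,0.005],"turn":0},{"xyz":[0,-0.036,0.005],"turn":0},{"xyz":[0,-0.036,0.004],"turn":0},{"xyz":[0,-0.025,0.003],"turn":0},{"xyz":[0,-0.015,0.002],"turn":0},{"xyz":[0,-0.0071,0.0005],"turn":0},{"xyz":[0,0,0],"turn":0}]'

```text
time: 23.82
position: [0.4801, -0.0016, 0.1294]
eef_rot: [0.706, -0.04, 0.706, 0.04]
wrist_force: [-0.1, -0.8, -2.3]
grip_width: 0.0578
```

Request:
send_rows --deltas '[{"xyz":[0,0,0],"turn":0},{"xyz":[0.015,0,0],"turn":0},{"xyz":[0.015,0,0],"turn":0},{"xyz":[0.005,0,0],"turn":0},{"xyz":[0,0,0],"turn":0},{"xyz":[0,0,0],"turn":0},{"xyz":[0,0,0],"turn":0},{"xyz":[0,0,0],"turn":0}]'

```text
time: 24.48
position: [0.4807, -0.0002, 0.0952]
eef_rot: [0.707, -0.041, 0.705, 0.041]
wrist_force: [-0.0, -0.6, -1.8]
grip_width: 0.0582
```

```bash
python3 go.py .4805 -.001 .0668 w17; python3 mo.py w17 .115
```

```text
pos [ 4.807e-01 -2.000e-04  9.520e-02] v 0.005 F [-0.  -0.6 -1.8] w 0.0582
tool delta [ 0.0284 -0.0007 -0.0004]
[311.6 243.8] [269 233  88  28 888] [[ 0.4455 -0.0056  0.115 ]]
[315.9 331.5] [  247   270   139   124 13587] [[ 4.794e-01 -1.000e-04  1.150e-01]]
```

View pics/w17.png

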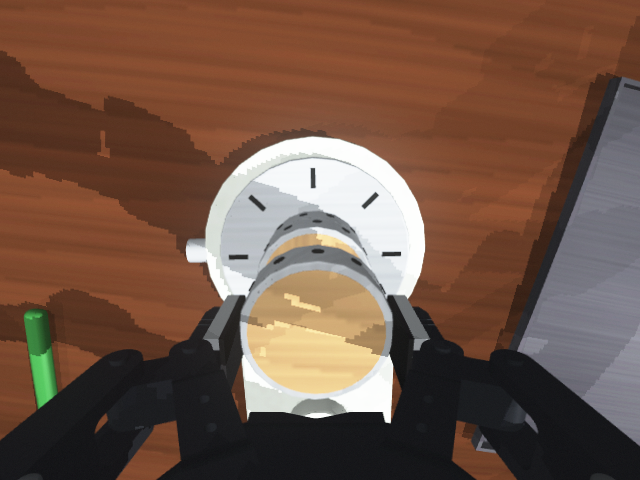

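Request:
send_rows --deltas '[{"xyz":[0.01,-0.0007,-0.0002],"turn":0},{"xyz":[0.01,0,0],"turn":0},{"xyz":[0.005,0,0],"turn":0},{"xyz":[0.002,0,0],"turn":0},{"xyz":[0.001,0,0],"turn":0},{"xyz":[0,0,0],"turn":0},{"xyz":[0,0,0],"turn":0},{"xyz":[0,0,0],"turn":0}]'

```text
time: 25.2
position: [0.4805, -0.0012, 0.0668]
eef_rot: [0.706, -0.041, 0.705, 0.041]
wrist_force: [0.4, 0.6, -1.4]
grip_width: 0.0577
```

Request:
send_rows --deltas '[{"xyz":[0,0,0],"turn":0},{"xyz":[0,0,0],"turn":0},{"xyz":[0,0,0],"turn":0},{"xyz":[-0.015,0,0],"turn":0},{"xyz":[-0.03,0,0],"turn":0},{"xyz":[-0.03,0,0],"turn":0},{"xyz":[-0.02,0,0],"turn":0},{"xyz":[0,0,0],"turn":0},{"xyz":[0,0,0],"turn":0},{"xyz":[0,0,0],"turn":0}]' --jaw 0.88

```text
time: 26.03
position: [0.4794, -0.0012, 0.1607]
eef_rot: [0.705, -0.041, 0.706, 0.041]
wrist_force: [0.7, 0.4, -0.6]
grip_width: 0.0753
```

```bash
python3 go.py .436 .3697 .045 w18; python3 mo.py w18 .086
```

```text
pos [ 0.4794 -0.0012  0.1607] v 0.015 F [ 0.7  0.4 -0.6] w 0.0753
tool delta [ 0.1159  0.3734 -0.    ]
[ 13.7 115.8] [   0   36   34  153 3817] [[ 0.4146 -0.1847  0.086 ]]
[315.6 257.8] [ 274  218   84   81 5297] [[ 0.4801 -0.0011  0.086 ]]
```

View pics/w18.png

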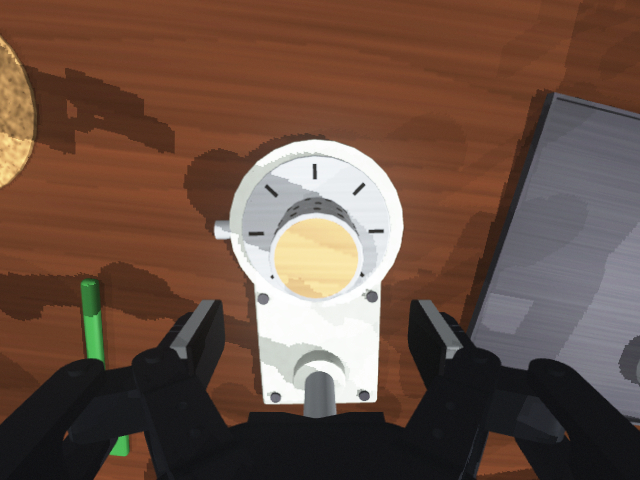

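```bash
python3 - <<'E'
from det import *
snap('scene','s18',(200,130,400,280),4);snap('side','d18',(260,240,460,460),2.7)
E
```

```text
(no output)
```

View pics/s18.png

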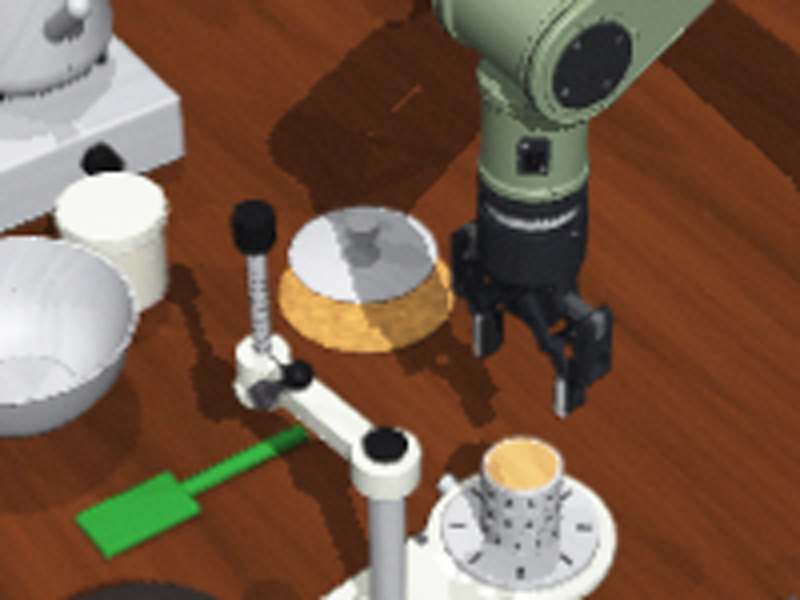

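View pics/d18.png

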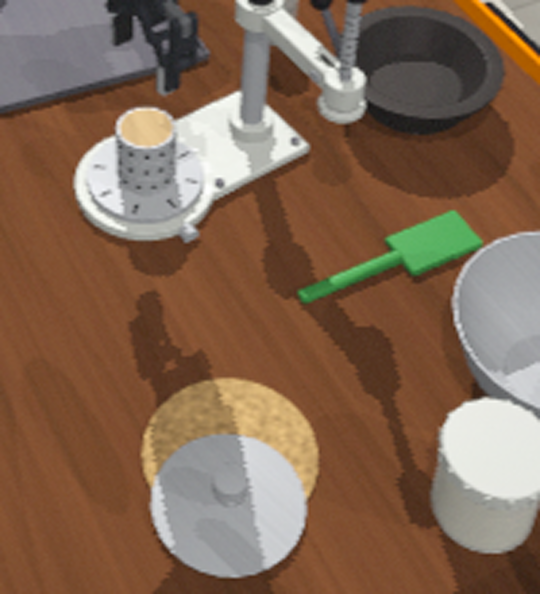

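```bash
python3 - <<'E'
from det import *
a=camera_params('scene');b=camera_params('side')
print(tri(a,[(290.75,189.5)],b,[(346.3,417.5)]))
E
python3 go.py .43 -.345 .16
```

```text
(array([ 0.39504725, -0.34480839,  0.02597172]), np.float64(0.004825450712304198))
pos [ 0.4792 -0.0012  0.1602] v 0.006 F [-0.6  0.2  0.5] w 0.0752
tool delta [ 2.000e-04 -3.358e-01 -8.860e-02]
```

Request:
send_rows --deltas '[{"xyz":[0,-0.015,-0.004],"turn":0},{"xyz":[0,-0.03,-0.008],"turn":0},{"xyz":[0,-0.04,-0.0105],"turn":0},{"xyz":[0,-0.04,-0.0105],"turn":0},{"xyz":[0,-0.04,-0.0105],"turn":0},{"xyz":[0,-0.04,-0.0105],"turn":0},{"xyz":[0,-0.04,-0.0105],"turn":0},{"xyz":[0.01,-0.04,-0.0105],"turn":0},{"xyz":[0.01,-0.035,-0.009],"turn":0},{"xyz":[0,-0.016,-0.0045],"turn":0}]'

```text
time: 27.02
position: [0.4292, -0.3477, 0.1387]
eef_rot: [0.705, -0.039, 0.707, 0.041]
wrist_force: [0.1, 0.0, 0.1]
grip_width: 0.075
```

Request:
send_rows --deltas '[{"xyz":[0,0,0],"turn":0},{"xyz":[0,0,0],"turn":0},{"xyz":[0,0,0],"turn":0},{"xyz":[0,0,0],"turn":0},{"xyz":[0,0,0],"turn":0}]'

```text
time: 27.43
position: [0.4315, -0.3431, 0.1418]
eef_rot: [0.706, -0.041, 0.706, 0.042]
wrist_force: [-0.3, 0.4, 0.6]
grip_width: 0.0745
```

```bash
python3 go.py .415 -.345 .0225 w19
```

```text
pos [ 0.4315 -0.3431  0.1418] v 0.004 F [-0.3  0.4  0.6] w 0.0745
tool delta [ 0.1193  0.     -0.0166]
```

View pics/w19.png

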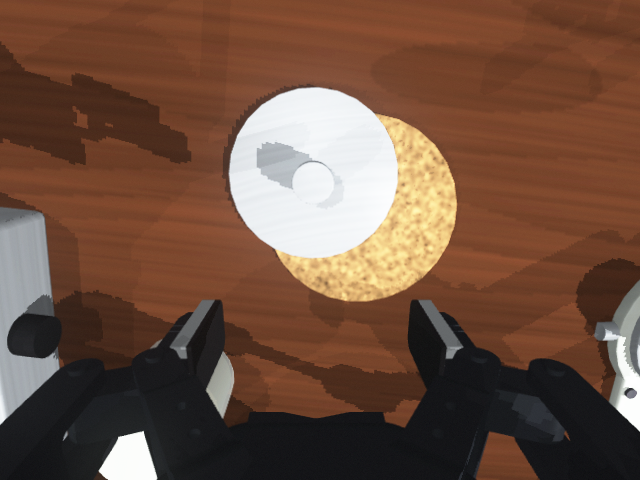

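```bash
python3 - <<'E'
from det import *
p=np.load('pics/w19.npy',allow_pickle=True).item()
k=onz(p,[(313.5,182)],.044)[0];print(k)
print(Rt().T@(np.array([k[0],k[1],.0235])-monitor.get_state()['position']))
E
```

```text
[ 0.38843004 -0.3495123   0.044     ]
[ 0.1184147  -0.0011569  -0.04353799]
```

Request:
send_rows --deltas '[{"xyz":[0.01,-0.001,-0.015],"turn":0},{"xyz":[0.02,0,-0.015],"turn":0},{"xyz":[0.02,0,-0.0135],"turn":0},{"xyz":[0.03,0,0],"turn":0},{"xyz":[0.02,0,0],"turn":0},{"xyz":[0.01,0,0],"turn":0},{"xyz":[0.0075,0,0],"turn":0},{"xyz":[0,0,0],"turn":0},{"xyz":[0,0,0],"turn":0},{"xyz":[0,0,0],"turn":0}]' --jaw 1

```text
time: 28.32
position: [0.389, -0.351, 0.0253]
eef_rot: [0.707, -0.042, 0.705, 0.04]
wrist_force: [0.3, -0.0, 0.4]
grip_width: 0.0853
```

```bash
python3 go.py .3885 -.3495 .023 w20
```

```text
pos [ 0.389  -0.351   0.0253] v 0.005 F [ 0.3 -0.   0.4] w 0.0853
tool delta [ 0.0023  0.0015 -0.0003]
```

View pics/w20.png

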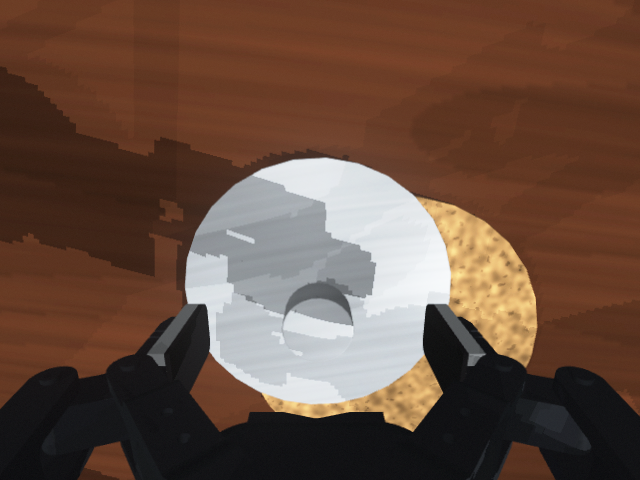

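Request:
send_rows --deltas '[{"xyz":[0.001,0.001,-0.002],"turn":0},{"xyz":[0,0,0],"turn":0},{"xyz":[0,0,0],"turn":0}]'

```text
time: 28.62
position: [0.3859, -0.3497, 0.0235]
eef_rot: [0.706, -0.041, 0.706, 0.041]
wrist_force: [0.5, 0.1, 0.1]
grip_width: 0.085
```

Request:
send_rows --deltas '[{"xyz":[0,0,0],"turn":0},{"xyz":[0,0,0],"turn":0},{"xyz":[0,0,0],"turn":0},{"xyz":[0,0,0],"turn":0},{"xyz":[0,0,0],"turn":0},{"xyz":[-0.01,0,0],"turn":0},{"xyz":[-0.015,0,0],"turn":0},{"xyz":[-0.01,0,0],"turn":0},{"xyz":[0,0,0],"turn":0}]' --jaw 0 --grip_force 60

```text
time: 29.37
position: [0.387, -0.3507, 0.0603]
eef_rot: [0.707, -0.042, 0.705, 0.04]
wrist_force: [0.5, -0.7, -2.9]
grip_width: 0.0254
```

Request:
send_rows --deltas '[{"xyz":[0,0.007,0.006],"turn":0},{"xyz":[0,0.012,0.0095],"turn":0},{"xyz":[0,0.012,0.0095],"turn":0},{"xyz":[0,0.006,0.006],"turn":0},{"xyz":[0,0,0],"turn":0},{"xyz":[0,0,0],"turn":0},{"xyz":[0,0,0],"turn":0},{"xyz":[0,0,0],"turn":0}]'

```text
time: 30.03
position: [0.4122, -0.3097, 0.058]
eef_rot: [0.706, -0.041, 0.706, 0.041]
wrist_force: [0.3, 0.5, -2.5]
grip_width: 0.0257
```

```bash
python3 go.py .4133 -.3095 .023 w21;python3 - <<'E'
from det import *
p=np.load('pics/w21.npy',allow_pickle=True).item()
from scipy.optimize import least_squares
im=cv2.imread('pics/w21.png')
m=cv2.inRange(cv2.cvtColor(im,cv2.COLOR_BGR2HSV),(12,60,110),(28,220,255))
pts=[]
for x in range(200,432,4):
    ys=np.where(m[100:260,x]>0)[0]
    if len(ys)>6: pts.append((x,100+ys[0]))
X=onz(p,pts,.004)[:,:2]
r=least_squares(lambda q:np.hypot(X[:,0]-q[0],X[:,1]-q[1])-.075,[.41,-.31],loss='soft_l1',f_scale=.001);print('mat',r.x.round(4),np.abs(r.fun).max(),len(pts))
E
```

```text
pos [ 0.4122 -0.3097  0.058 ] v 0.002 F [ 0.3  0.5 -2.5] w 0.0257
tool delta [0.035  0.0001 0.0011]
mat [ 0.4136 -0.3094] 0.0008570588355438225 58
```

View pics/w21.png

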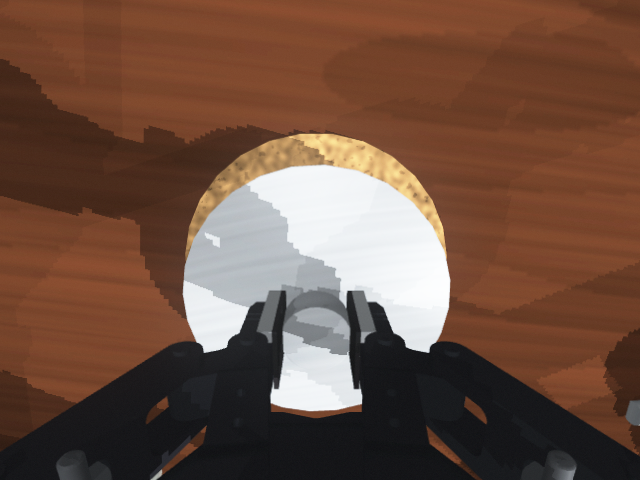

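Request:
send_rows --deltas '[{"xyz":[0.01,0,-0.0005],"turn":0},{"xyz":[0.013,0,0],"turn":0},{"xyz":[0.008,0,0],"turn":0},{"xyz":[0.0025,0,0],"turn":0},{"xyz":[0.0015,0,0],"turn":0},{"xyz":[0.001,0,0],"turn":0},{"xyz":[0,0,0],"turn":0},{"xyz":[0,0,0],"turn":0},{"xyz":[0,0,0],"turn":0}]'

```text
time: 30.83
position: [0.4107, -0.3088, 0.0234]
eef_rot: [0.705, -0.04, 0.707, 0.041]
wrist_force: [-5.8, 3.1, 13.2]
grip_width: 0.0256
```

Request:
send_rows --deltas '[{"xyz":[0,0,0],"turn":0},{"xyz":[0,0,0],"turn":0},{"xyz":[0,0,0],"turn":0},{"xyz":[0,0,0],"turn":0},{"xyz":[-0.02,0,0],"turn":0},{"xyz":[-0.03,0,0],"turn":0},{"xyz":[-0.04,0,0],"turn":0},{"xyz":[-0.04,0,0],"turn":0},{"xyz":[0,0,0],"turn":0},{"xyz":[0,0,0],"turn":0}]' --jaw 0.88

```text
time: 31.67
position: [0.4132, -0.3104, 0.1545]
eef_rot: [0.708, -0.042, 0.704, 0.04]
wrist_force: [-0.1, -0.5, -0.3]
grip_width: 0.0751
```

Request:
send_rows --deltas '[{"xyz":[0,0,0],"turn":0},{"xyz":[0,0,0],"turn":0}]'

```text
time: 31.83
position: [0.4111, -0.3087, 0.1506]
eef_rot: [0.705, -0.04, 0.707, 0.042]
wrist_force: [0.4, -0.8, -0.4]
grip_width: 0.075
```

```bash
python3 go.py .436 .3697 .16 w22; cat > lid.py <<'E'
import sys
from det import *
from scipy.optimize import least_squares
n=sys.argv[1]
p=np.load(f'pics/{n}.npy',allow_pickle=True).item();im=cv2.imread(f'pics/{n}.png')
m=cv2.inRange(cv2.cvtColor(im,cv2.COLOR_BGR2HSV),(12,60,110),(28,220,255));N,l,s,c=cv2.connectedComponentsWithStats(m);i=1+np.argmax(s[1:,4])
cs,h=cv2.findContours((l==i).astype(np.uint8),cv2.RETR_CCOMP,2)
cs=sorted(cs,key=cv2.contourArea)[::-1]
for c,z in zip(cs[:2],(.004,.007)):
    X=onz(p,c.reshape(-1,2)+0.,z)[:,:2]
    print(least_squares(lambda q:np.hypot(X[:,0]-q[0],X[:,1]-q[1])-q[2],[.41,-.31,.07],loss='soft_l1',f_scale=.001).x.round(4))
E
python3 lid.py w22
```

```text
pos [ 0.4111 -0.3087  0.1506] v 0.01 F [ 0.4 -0.8 -0.4] w 0.075
tool delta [-0.008   0.671   0.1032]
[ 0.4127 -0.3096  0.0744]
[ 0.414  -0.3084  0.0639]
```

View pics/w22.png

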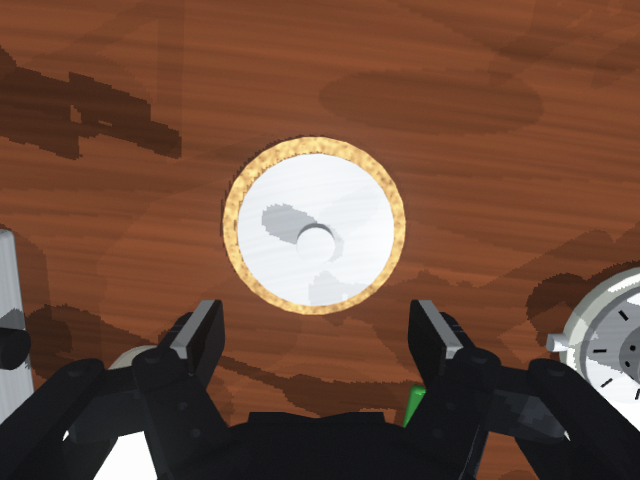

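Request:
send_rows --deltas '[{"xyz":[-0.008,0.015,0.0025],"turn":0},{"xyz":[0,0.03,0.005],"turn":0},{"xyz":[0,0.04,0.006],"turn":0},{"xyz":[0,0.04,0.006],"turn":0},{"xyz":[0,0.04,0.006],"turn":0},{"xyz":[0,0.04,0.006],"turn":0},{"xyz":[0,0.04,0.006],"turn":0},{"xyz":[0,0.04,0.006],"turn":0},{"xyz":[0,0.04,0.006],"turn":0},{"xyz":[0,0.04,0.006],"turn":0}]'

```text
time: 32.72
position: [0.4235, 0.062, 0.1598]
eef_rot: [0.705, -0.041, 0.706, 0.041]
wrist_force: [1.7, -0.1, 0.9]
grip_width: 0.0753
```

Request:
send_rows --deltas '[{"xyz":[0,0.04,0.006],"turn":0},{"xyz":[0,0.04,0.006],"turn":0},{"xyz":[0,0.04,0.006],"turn":0},{"xyz":[0.01,0.04,0.006],"turn":0},{"xyz":[0.015,0.04,0.006],"turn":0},{"xyz":[0.02,0.04,0.006],"turn":0},{"xyz":[0.02,0.035,0.006],"turn":0},{"xyz":[0.02,0.02,0.004],"turn":0},{"xyz":[0.02,0.01,0.002],"turn":0},{"xyz":[0,0,0],"turn":0}]'

```text
time: 33.55
position: [0.434, 0.3644, 0.0528]
eef_rot: [0.703, -0.043, 0.708, 0.04]
wrist_force: [-0.2, 0.2, -0.5]
grip_width: 0.0752
```

Request:
send_rows --deltas '[{"xyz":[0,0,0],"turn":0},{"xyz":[0,0,0],"turn":0},{"xyz":[0,0,0],"turn":0},{"xyz":[0,0,0],"turn":0}]'

```text
time: 33.88
position: [0.4376, 0.3632, 0.0587]
eef_rot: [0.707, -0.04, 0.705, 0.041]
wrist_force: [-0.5, -0.4, 1.0]
grip_width: 0.0748
```

```bash
python3 go.py .436 .3697 .005 w23; python3 mo.py w23 .025
```

```text
pos [0.4376 0.3632 0.0587] v 0.005 F [-0.5 -0.4  1. ] w 0.0748
tool delta [ 0.0537  0.0066 -0.001 ]
[325.3   3.5] [293   0  64  10 463] [[0.3113 0.3529 0.025 ]]
[328.8 278.7] [ 279  232  101   95 7592] [[0.4356 0.3699 0.025 ]]
```

View pics/w23.png

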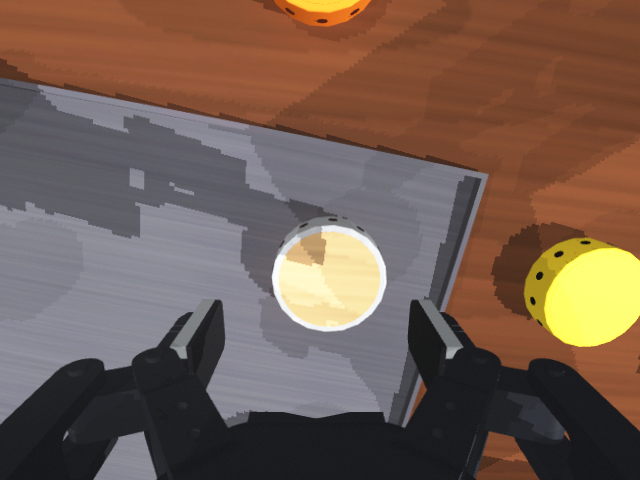

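Request:
send_rows --deltas '[{"xyz":[0.005,0.0066,-0.0012],"turn":0},{"xyz":[0.018,0,0],"turn":0},{"xyz":[0.018,0,0],"turn":0},{"xyz":[0.0127,0,0],"turn":0},{"xyz":[0,0,0],"turn":0},{"xyz":[0,0,0],"turn":0},{"xyz":[0,0,0],"turn":0},{"xyz":[0,0,0],"turn":0}]'

```text
time: 34.6
position: [0.4358, 0.3706, 0.0046]
eef_rot: [0.707, -0.04, 0.705, 0.041]
wrist_force: [-0.2, 0.1, 0.1]
grip_width: 0.0752
```

Request:
send_rows --deltas '[{"xyz":[0,0,0],"turn":0},{"xyz":[0,0,0],"turn":0},{"xyz":[0,0,0],"turn":0},{"xyz":[0,0,0],"turn":0},{"xyz":[0,0,0],"turn":0},{"xyz":[-0.02,0,0],"turn":0},{"xyz":[-0.035,0,0],"turn":0},{"xyz":[-0.04,0,0],"turn":0},{"xyz":[-0.035,0,0],"turn":0},{"xyz":[-0.015,0,0],"turn":0}]' --jaw 0 --grip_force 60

```text
time: 35.43
position: [0.4368, 0.3715, 0.154]
eef_rot: [0.708, -0.039, 0.703, 0.043]
wrist_force: [-0.0, 1.4, -1.9]
grip_width: 0.0581
```

Request:
send_rows --deltas '[{"xyz":[0,-0.0174,0],"turn":0},{"xyz":[0,-0.035,0],"turn":0},{"xyz":[0,-0.041,0],"turn":0},{"xyz":[0,-0.041,0],"turn":0},{"xyz":[0,-0.041,0],"turn":0},{"xyz":[0,-0.041,0],"turn":0},{"xyz":[0,-0.041,0],"turn":0},{"xyz":[0,-0.041,0.001],"turn":0},{"xyz":[0,-0.035,0],"turn":0},{"xyz":[0,-0.025,0],"turn":0}]'

```text
time: 36.27
position: [0.4773, 0.0113, 0.1488]
eef_rot: [0.706, -0.041, 0.706, 0.04]
wrist_force: [0.6, -0.2, -1.9]
grip_width: 0.0576
```

Request:
send_rows --deltas '[{"xyz":[0,-0.014,0],"turn":0},{"xyz":[0,-0.001,0],"turn":0},{"xyz":[0,0,0],"turn":0},{"xyz":[0.015,0,0],"turn":0},{"xyz":[0.015,0,0],"turn":0},{"xyz":[0,0,0],"turn":0},{"xyz":[0,0,0],"turn":0},{"xyz":[0,0,0],"turn":0},{"xyz":[0,0,0],"turn":0},{"xyz":[0,0,0],"turn":0}]'

```text
time: 37.1
position: [0.4798, -0.0004, 0.1193]
eef_rot: [0.707, -0.041, 0.705, 0.041]
wrist_force: [-0.7, -0.6, -2.4]
grip_width: 0.0579
```

```bash
python3 go.py .4805 -.001 .0888 w24; python3 mo.py w24 .14
```

```text
pos [ 4.798e-01 -4.000e-04  1.193e-01] v 0.005 F [-0.7 -0.6 -2.4] w 0.0579
tool delta [ 0.0305 -0.0006  0.0005]
[312.  244.9] [269 234  89  29 961] [[ 0.4448 -0.0056  0.14  ]]
[315.9 333.4] [  246   272   141   124 13678] [[ 4.788e-01 -3.000e-04  1.400e-01]]
```

View pics/w24.png

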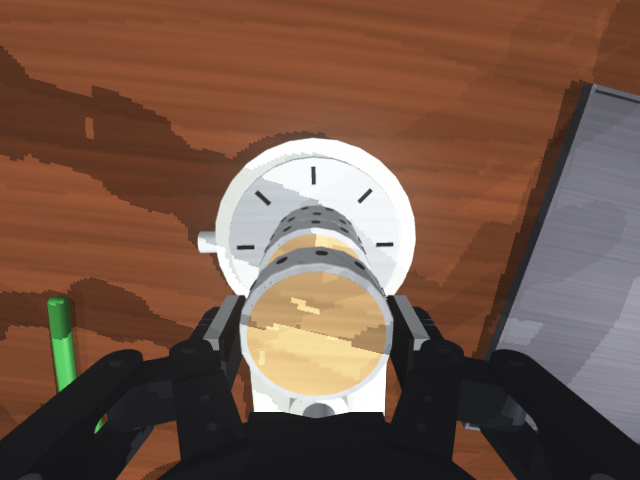

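Request:
send_rows --deltas '[{"xyz":[0.01,-0.0006,0.0005],"turn":0},{"xyz":[0.01,0,0],"turn":0},{"xyz":[0.006,0,0],"turn":0},{"xyz":[0.003,0,0],"turn":0},{"xyz":[0.001,0,0],"turn":0},{"xyz":[0,0,0],"turn":0},{"xyz":[0,0,0],"turn":0},{"xyz":[0,0,0],"turn":0}]'

```text
time: 37.82
position: [0.4802, -0.0013, 0.0888]
eef_rot: [0.706, -0.041, 0.706, 0.041]
wrist_force: [-0.4, 0.3, -1.2]
grip_width: 0.0578
```

Request:
send_rows --deltas '[{"xyz":[0,0,0],"turn":0},{"xyz":[0,0,0],"turn":0},{"xyz":[0,0,0],"turn":0},{"xyz":[-0.015,0,0],"turn":0},{"xyz":[-0.03,0,0],"turn":0},{"xyz":[-0.03,0,0],"turn":0},{"xyz":[-0.02,0,0],"turn":0},{"xyz":[0,0,0],"turn":0},{"xyz":[0,0,0],"turn":0},{"xyz":[0,0,0],"turn":0}]' --jaw 0.88

```text
time: 38.65
position: [0.4792, -0.0013, 0.1828]
eef_rot: [0.705, -0.041, 0.706, 0.041]
wrist_force: [-0.3, -0.5, -1.1]
grip_width: 0.0753
```

```bash
python3 go.py .5775 .358 .045 w25; python3 mo.py w25 .108
```

```text
pos [ 0.4792 -0.0013  0.1828] v 0.016 F [-0.3 -0.5 -1.1] w 0.0753
tool delta [0.1377 0.3454 0.1394]
[ 30.3 111.5] [   0   25   53  167 2676] [[ 0.4112 -0.1745  0.108 ]]
[315.6 258.4] [ 274  219   84   80 5280] [[ 0.4804 -0.0011  0.108 ]]
```

View pics/w25.png

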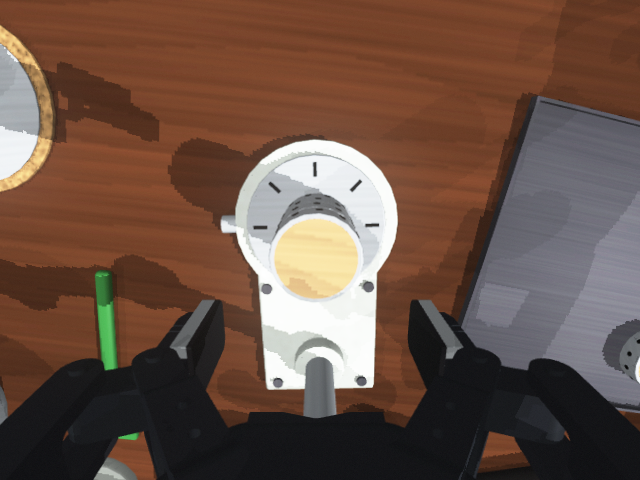

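Request:
send_rows --deltas '[{"xyz":[0,0.018,0.007],"turn":0},{"xyz":[0,0.03,0.012],"turn":0},{"xyz":[0,0.037,0.015],"turn":0},{"xyz":[0,0.037,0.015],"turn":0},{"xyz":[0.01,0.037,0.015],"turn":0},{"xyz":[0.015,0.037,0.015],"turn":0},{"xyz":[0.015,0.037,0.015],"turn":0},{"xyz":[0.015,0.037,0.015],"turn":0},{"xyz":[0.02,0.033,0.013],"turn":0},{"xyz":[0.02,0.025,0.01],"turn":0}]'

```text
time: 39.53
position: [0.5721, 0.3399, 0.0869]
eef_rot: [0.705, -0.042, 0.706, 0.041]
wrist_force: [-0.7, -0.7, 0.3]
grip_width: 0.0752
```

Request:
send_rows --deltas '[{"xyz":[0.02,0.013,0.005],"turn":0},{"xyz":[0.02,0.0044,0.0024],"turn":0},{"xyz":[0,0,0],"turn":0},{"xyz":[0,0,0],"turn":0},{"xyz":[0,0,0],"turn":0},{"xyz":[0,0,0],"turn":0},{"xyz":[0,0,0],"turn":0}]'

```text
time: 40.12
position: [0.5784, 0.3549, 0.0513]
eef_rot: [0.707, -0.04, 0.705, 0.041]
wrist_force: [-0.4, -0.4, 0.3]
grip_width: 0.0749
```

```bash
python3 go.py .5775 .358 .005 w26; python3 mo.py w26 .025
```

```text
pos [0.5784 0.3549 0.0513] v 0.002 F [-0.4 -0.4  0.3] w 0.0749
tool delta [ 0.0463  0.0031 -0.0006]
[322.9 285.3] [ 271  236  105   99 8147] [[0.5772 0.3586 0.025 ]]
```

View pics/w26.png

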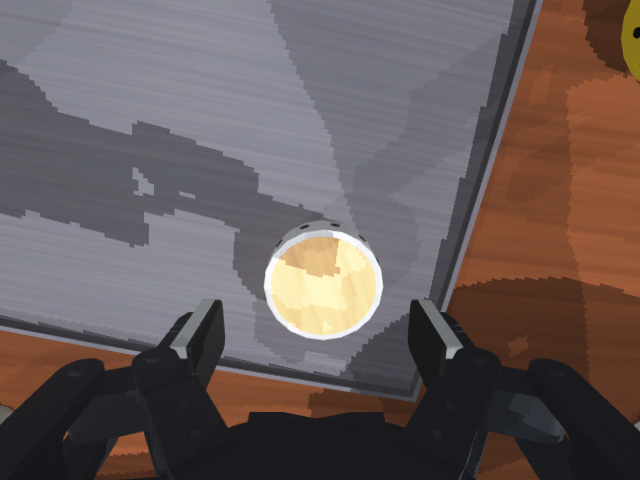

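Request:
send_rows --deltas '[{"xyz":[0.005,0.0034,-0.0008],"turn":0},{"xyz":[0.015,0,0],"turn":0},{"xyz":[0.015,0,0],"turn":0},{"xyz":[0.0113,0,0],"turn":0},{"xyz":[0,0,0],"turn":0},{"xyz":[0,0,0],"turn":0},{"xyz":[0,0,0],"turn":0},{"xyz":[0,0,0],"turn":0}]' --jaw 0.82

```text
time: 40.83
position: [0.5771, 0.359, 0.0043]
eef_rot: [0.707, -0.041, 0.705, 0.041]
wrist_force: [-0.3, -0.4, -0.4]
grip_width: 0.0699
```

Request:
send_rows --deltas '[{"xyz":[0,0,0],"turn":0},{"xyz":[0,0,0],"turn":0},{"xyz":[0,0,0],"turn":0},{"xyz":[0,0,0],"turn":0},{"xyz":[0,0,0],"turn":0},{"xyz":[-0.02,0,0],"turn":0},{"xyz":[-0.04,0,0],"turn":0},{"xyz":[-0.04,0,0],"turn":0},{"xyz":[-0.04,0,0],"turn":0},{"xyz":[-0.025,0,0],"turn":0}]' --jaw 0 --grip_force 60

```text
time: 41.67
position: [0.5774, 0.3592, 0.1726]
eef_rot: [0.708, -0.04, 0.704, 0.042]
wrist_force: [0.9, 0.4, -1.1]
grip_width: 0.0582
```

Request:
send_rows --deltas '[{"xyz":[0,-0.018,-0.007],"turn":0},{"xyz":[0,-0.03,-0.012],"turn":0},{"xyz":[0,-0.037,-0.015],"turn":0},{"xyz":[0,-0.037,-0.015],"turn":0},{"xyz":[0,-0.037,-0.015],"turn":0},{"xyz":[0,-0.037,-0.015],"turn":0},{"xyz":[0,-0.037,-0.015],"turn":0},{"xyz":[0,-0.037,-0.015],"turn":0},{"xyz":[0,-0.033,-0.012],"turn":0},{"xyz":[0,-0.025,-0.01],"turn":0}]'

```text
time: 42.5
position: [0.4827, 0.0152, 0.168]
eef_rot: [0.706, -0.041, 0.706, 0.04]
wrist_force: [0.2, -0.5, -2.0]
grip_width: 0.0579
```

Request:
send_rows --deltas '[{"xyz":[0,-0.013,-0.005],"turn":0},{"xyz":[0,-0.0048,-0.0016],"turn":0},{"xyz":[0,0,0],"turn":0},{"xyz":[0.015,0,0],"turn":0},{"xyz":[0.01,0,0],"turn":0},{"xyz":[0,0,0],"turn":0},{"xyz":[0,0,0],"turn":0},{"xyz":[0,0,0],"turn":0},{"xyz":[0,0,0],"turn":0},{"xyz":[0,0,0],"turn":0}]'

```text
time: 43.33
position: [0.4803, -0.0005, 0.1439]
eef_rot: [0.706, -0.041, 0.705, 0.041]
wrist_force: [-0.1, -0.7, -1.8]
grip_width: 0.0577
```

```bash
python3 go.py .4805 -.001 .1108 w27; python3 mo.py w27 .165
```

```text
pos [ 0.4803 -0.0005  0.1439] v 0.007 F [-0.1 -0.7 -1.8] w 0.0577
tool delta [ 0.0331 -0.0005  0.0001]
[  6.7 117.8] [   0   58   17  116 1472] [[ 0.414  -0.1087  0.165 ]]
[312.7 244.8] [ 268  233   92   31 1162] [[ 0.445  -0.0055  0.165 ]]
[315.9 334.4] [  246   273   141   124 13685] [[ 4.794e-01 -4.000e-04  1.650e-01]]
```

View pics/w27.png

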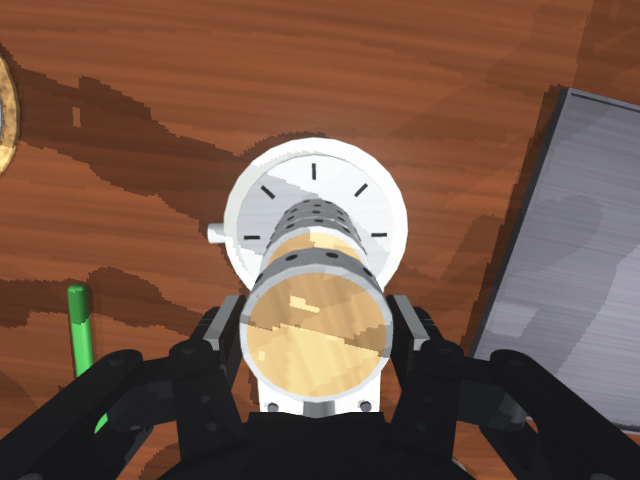

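Request:
send_rows --deltas '[{"xyz":[0.01,-0.0005,0.0001],"turn":0},{"xyz":[0.012,0,0],"turn":0},{"xyz":[0.007,0,0],"turn":0},{"xyz":[0.003,0,0],"turn":0},{"xyz":[0.001,0,0],"turn":0},{"xyz":[0,0,0],"turn":0},{"xyz":[0,0,0],"turn":0},{"xyz":[0,0,0],"turn":0}]'

```text
time: 44.05
position: [0.4804, -0.0013, 0.1108]
eef_rot: [0.706, -0.041, 0.705, 0.041]
wrist_force: [0.2, -0.8, -2.3]
grip_width: 0.0581
```

Request:
send_rows --deltas '[{"xyz":[0,0,0],"turn":0},{"xyz":[0,0,0],"turn":0},{"xyz":[0,0,0],"turn":0},{"xyz":[-0.015,0,0],"turn":0},{"xyz":[-0.03,0,0],"turn":0},{"xyz":[-0.04,0,0],"turn":0},{"xyz":[-0.03,0,0],"turn":0},{"xyz":[-0.015,0,0],"turn":0},{"xyz":[0,0,0],"turn":0},{"xyz":[0,0,0],"turn":0}]' --jaw 0.88

```text
time: 44.88
position: [0.4801, -0.0013, 0.2408]
eef_rot: [0.707, -0.041, 0.705, 0.041]
wrist_force: [0.3, -0.5, -0.9]
grip_width: 0.0751
```

```bash
python3 go.py .4805 -.001 .13 w28; python3 mo.py w28 .13; python3 - <<'E'
from det import *
snap('scene','s28',(230,150,370,300),4);snap('side','d28',(280,180,440,350),3.5)
E
```

```text
pos [ 0.4801 -0.0013  0.2408] v 0.049 F [ 0.3 -0.5 -0.9] w 0.0751
tool delta [0.1108 0.0003 0.0002]
[ 55.4 105.7] [   0   27   94  157 3107] [[ 0.4075 -0.1841  0.13  ]]
[315.9 241.4] [ 280  207   73   70 4029] [[ 0.4807 -0.0011  0.13  ]]
```

View pics/s28.png

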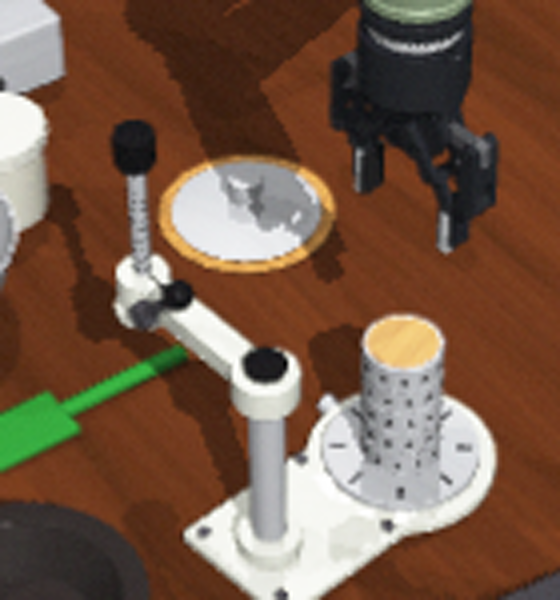

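View pics/d28.png

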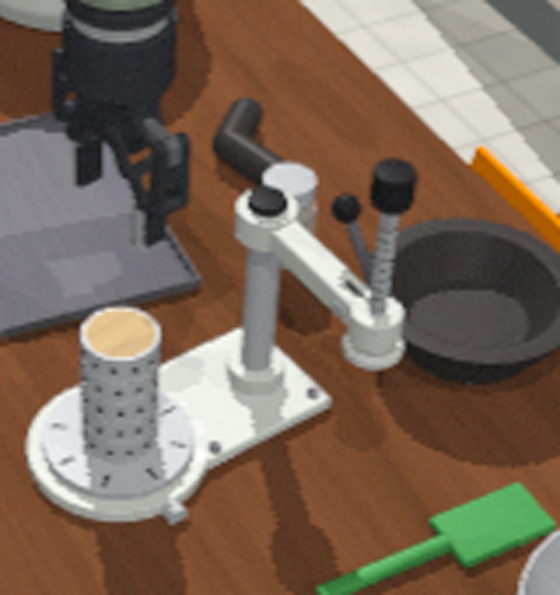

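View pics/w28.png

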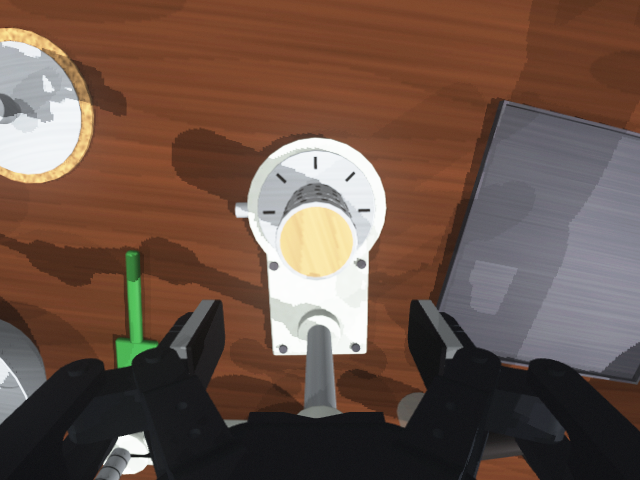

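Request:
send_rows --deltas '[{"xyz":[-0.014,0,0],"turn":7.1},{"xyz":[-0.014,0,0],"turn":7.1},{"xyz":[-0.014,0,0],"turn":7.1},{"xyz":[-0.014,0,0],"turn":7.1},{"xyz":[-0.014,0,0],"turn":7.1},{"xyz":[-0.014,0,0],"turn":7.1},{"xyz":[-0.014,0,0],"turn":7.1},{"xyz":[-0.014,0,0],"turn":7.1},{"xyz":[-0.014,0,0],"turn":7.1},{"xyz":[-0.014,0,0],"turn":7.1}]' --jaw 1

```text
time: 45.87
position: [0.4796, -0.0013, 0.3792]
eef_rot: [0.596, 0.378, 0.598, -0.379]
wrist_force: [-0.2, -0.4, 0.9]
grip_width: 0.0855
```

Request:
send_rows --deltas '[{"xyz":[0,0,0],"turn":7},{"xyz":[0,0,0],"turn":7},{"xyz":[0,0,0],"turn":7},{"xyz":[0,0.025,0.023],"turn":0},{"xyz":[0,0.035,0.032],"turn":0},{"xyz":[0,0.035,0.032],"turn":0},{"xyz":[0,0.03,0.027],"turn":0},{"xyz":[0,0.015,0.013],"turn":0},{"xyz":[0,0,0],"turn":0},{"xyz":[0,0,0],"turn":0}]'

```text
time: 46.7
position: [0.621, -0.1101, 0.3772]
eef_rot: [0.518, 0.479, 0.521, -0.48]
wrist_force: [-0.7, 0.8, 0.1]
grip_width: 0.0856
```

Request:
send_rows --deltas '[{"xyz":[0,0,0],"turn":0},{"xyz":[0,0,0],"turn":0},{"xyz":[0,0,0],"turn":0}]'

```text
time: 46.95
position: [0.6198, -0.1086, 0.3809]
eef_rot: [0.52, 0.479, 0.52, -0.479]
wrist_force: [0.4, 0.9, 0.4]
grip_width: 0.0858
```

```bash
python3 go.py .629 -.116 .29 w29; python3 - <<'E'
from det import *
a=camera_params('scene');b=camera_params('side')
print(monitor.get_state()['joint_positions'].round(3),Rt().round(3)[:,1])
print('knob',tri(a,[(263.3,183.8)],b,[(392.6,229.1)]),'cap',tri(a,[(296.3,241.3)],b,[(356.6,237.4)]))
E
```

```text
pos [ 0.6198 -0.1086  0.3809] v 0.007 F [0.4 0.9 0.4] w 0.0858
tool delta [0.0909 0.0085 0.0081]
[-0.192  0.365  1.13   0.     1.645 -0.274] [0.997 0.082 0.001]
knob (array([ 0.6289111 , -0.1160541 ,  0.31353097]), np.float64(0.001576828573023768)) cap (array([0.61535952, 0.01739829, 0.19464936]), np.float64(0.002502311138415387))
```

View pics/w29.png

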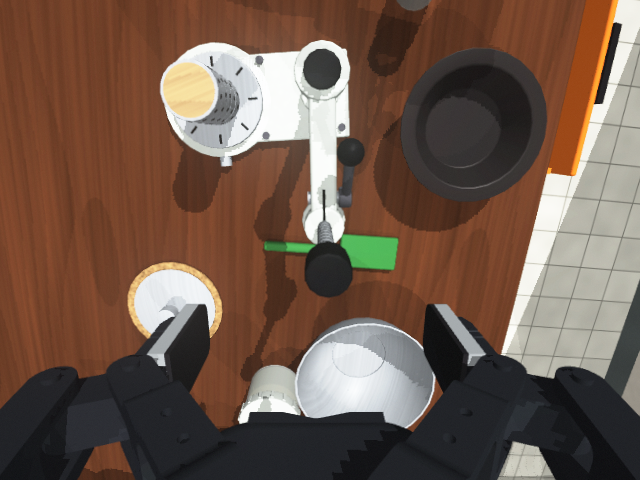

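```bash
python3 - <<'E'
from det import *
p=np.load('pics/w29.npy',allow_pickle=True).item();im=cv2.imread('pics/w29.png')
cv2.imwrite('pics/c29.png',cv2.resize(im[20:310,270:400],None,fx=4,fy=2,interpolation=2))
for z in (.31,.315,.32): print(z,onz(p,[(329,272)],z).round(4))
c=onz(p,[(322,70)],.201)[0];print('col',c)
C=np.array([.4805,-.001]);th=np.radians(7.9);col=C+.135*np.array([np.cos(th),np.sin(th)]);print('col pred',col)
k=onz(p,[(329,272)],.315)[0]
d=k[:2]-col;print(np.hypot(*d),'q',np.pi/2- (np.arctan2(d[1],d[0])-th+np.pi/2) - np.pi, 'dirdeg',np.degrees(np.arctan2(d[1],d[0])))
E
```

```text
0.31 [[ 0.6285 -0.1168  0.31  ]]
0.315 [[ 0.6281 -0.115   0.315 ]]
0.32 [[ 0.6278 -0.1131  0.32  ]]
col [0.61434357 0.01608632 0.201     ]
col pred [0.61421878 0.01755501]
0.1332473317078957 q -1.5374874504568121 dirdeg -84.0084580344954
```

View pics/c29.png

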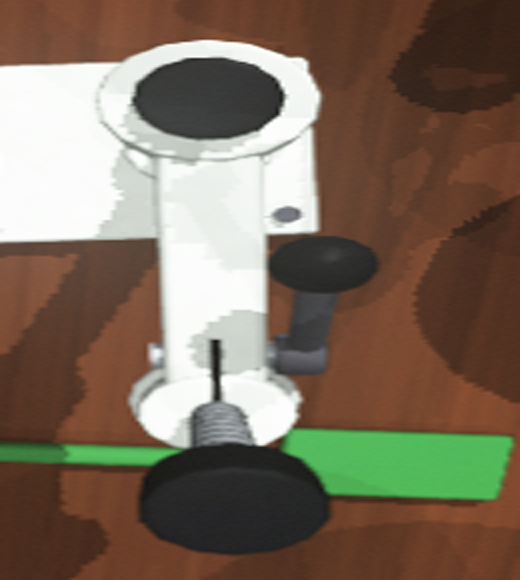

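Request:
send_rows --deltas '[{"xyz":[0,0.0079,0.0087],"turn":0},{"xyz":[0.02,0,0],"turn":0},{"xyz":[0.03,0,0],"turn":0},{"xyz":[0.025,0,0],"turn":0},{"xyz":[0.0155,0,0],"turn":0},{"xyz":[0,0,0],"turn":0},{"xyz":[0,0,0],"turn":0},{"xyz":[0,0,0],"turn":0}]'

```text
time: 47.67
position: [0.6297, -0.1174, 0.2917]
eef_rot: [0.521, 0.48, 0.519, -0.479]
wrist_force: [0.3, -0.2, 0.2]
grip_width: 0.0854
```

Request:
send_rows --deltas '[{"xyz":[0,0,0],"turn":0},{"xyz":[0,0,0],"turn":0},{"xyz":[0,0,0],"turn":0},{"xyz":[0,0,0],"turn":0}]' --jaw 0.41 --grip_force 20

```text
time: 48.0
position: [0.6294, -0.1176, 0.2904]
eef_rot: [0.52, 0.48, 0.52, -0.479]
wrist_force: [0.1, 0.0, 0.6]
grip_width: 0.039
```

```bash
python3 go.py .6283 -.1167 .29 w30; python3 - <<'E'
from det import *
snap('scene','s30',(230,130,370,280),4)
E
```

```text
pos [ 0.6294 -0.1176  0.2904] v 0.008 F [0.1 0.  0.6] w 0.039
tool delta [ 0.0004 -0.001  -0.001 ]
```

View pics/w30.png

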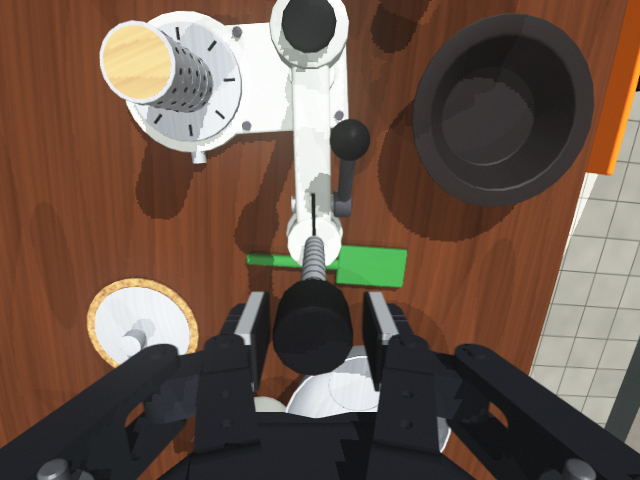

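View pics/s30.png

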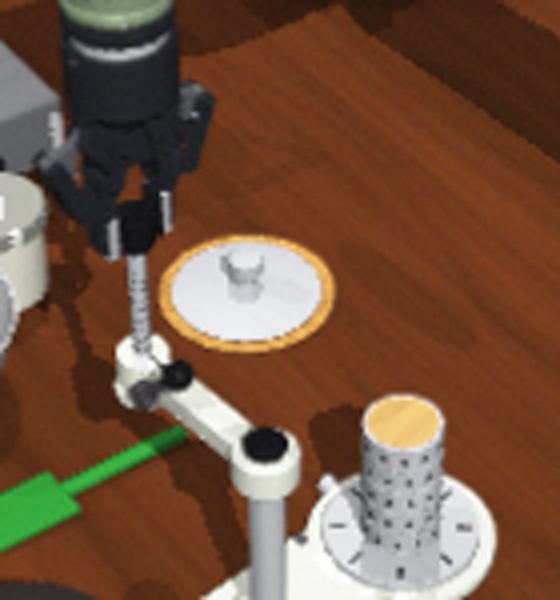

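Request:
send_rows --deltas '[{"xyz":[0,-0.0118,-0.0005],"turn":5},{"xyz":[0,-0.0118,-0.0005],"turn":5},{"xyz":[0,-0.0118,-0.0005],"turn":5},{"xyz":[0,-0.0118,-0.0005],"turn":5},{"xyz":[0,0,0],"turn":0}]'

```text
time: 48.52
position: [0.5809, -0.1131, 0.2902]
eef_rot: [-0.428, -0.563, -0.428, 0.563]
wrist_force: [0.6, 0.0, 0.7]
grip_width: 0.035
```

```bash
cat > arc.py <<'E'
from det import *
s=monitor.get_state();col=np.array([.6143,.0175]);d=s['position'][:2]-col;R=Rt()
print('r',np.hypot(*d).round(4),'dir',np.degrees(np.arctan2(d[1],d[0])).round(2),'toolz dir',np.degrees(np.arctan2(R[1,2],R[0,2])).round(2),'F',s['wrist_force'].round(1),'z',s['position'][2].round(4),'v',np.abs(s['qvel']).max().round(3))
for a in (-172.1,):
    t=np.r_[col+.135*np.array([np.cos(np.radians(a)),np.sin(np.radians(a))]),.29];print(t,R.T@(t-s['position']))
E
python3 arc.py; python3 go.py .6 0 .29 w31
```

```text
r 0.1348 dir -104.33 toolz dir -105.45 F [0.6 0.  0.7] z 0.2902 v 0.118
[ 0.48058122 -0.00105501  0.29      ] [ 0.0002841  -0.12657804 -0.08126479]
pos [ 0.5809 -0.1131  0.2902] v 0.118 F [0.6 0.  0.7] w 0.035
tool delta [ 0.0002 -0.0118 -0.1141]
```

View pics/w31.png

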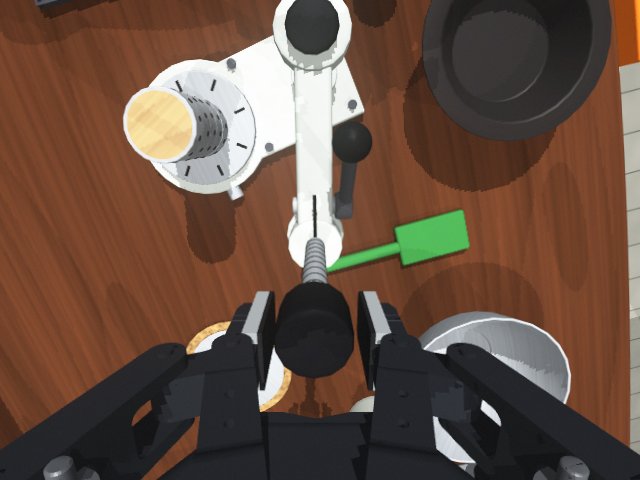

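Request:
send_rows --deltas '[{"xyz":[0,-0.0118,-0.0005],"turn":5},{"xyz":[0,-0.0118,-0.0005],"turn":5},{"xyz":[0,-0.0118,-0.0005],"turn":5},{"xyz":[0,-0.0118,-0.0005],"turn":5},{"xyz":[0,-0.0118,-0.0005],"turn":5},{"xyz":[0,-0.0118,-0.0005],"turn":5},{"xyz":[0,-0.0118,-0.0005],"turn":5},{"xyz":[0,-0.0118,-0.0005],"turn":5},{"xyz":[0,-0.0118,-0.0005],"turn":5},{"xyz":[0,-0.0118,-0.0005],"turn":5}]'

```text
time: 49.4
position: [0.4954, -0.0398, 0.2899]
eef_rot: [-0.151, -0.691, -0.149, 0.691]
wrist_force: [0.1, -3.0, -0.0]
grip_width: 0.0352
```

Request:
send_rows --deltas '[{"xyz":[0,0,0],"turn":0},{"xyz":[0,0,0],"turn":0}]'

```text
time: 49.57
position: [0.4958, -0.039, 0.2899]
eef_rot: [0.152, 0.691, 0.152, -0.69]
wrist_force: [-0.5, -0.0, 0.2]
grip_width: 0.0349
```

```bash
python3 arc.py; python3 go.py .6 0 .29 w32; python3 - <<'E'
from det import *
snap('side','d32',(260,160,440,350),3)
E
```

```text
r 0.1313 dir -154.5 toolz dir -155.1 F [-0.5 -0.   0.2] z 0.2899 v 0.012
[ 0.48058122 -0.00105501  0.29      ] [-6.58974817e-05 -4.08411659e-02 -2.22251286e-03]
pos [ 0.4958 -0.039   0.2899] v 0.012 F [-0.5 -0.   0.2] w 0.0349
tool delta [ 0.      0.0085 -0.111 ]
```

View pics/w32.png

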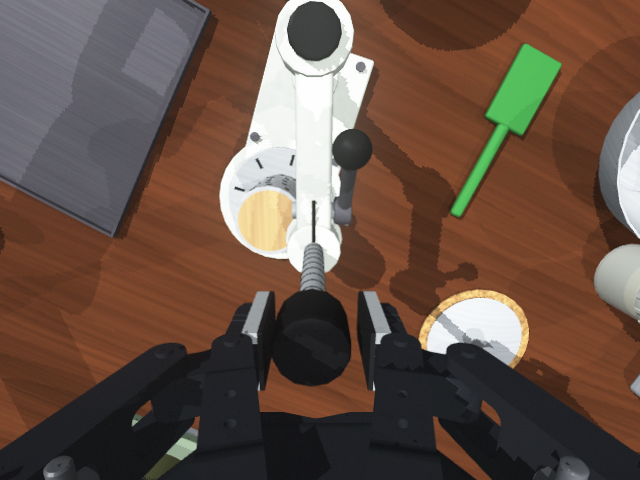

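View pics/d32.png

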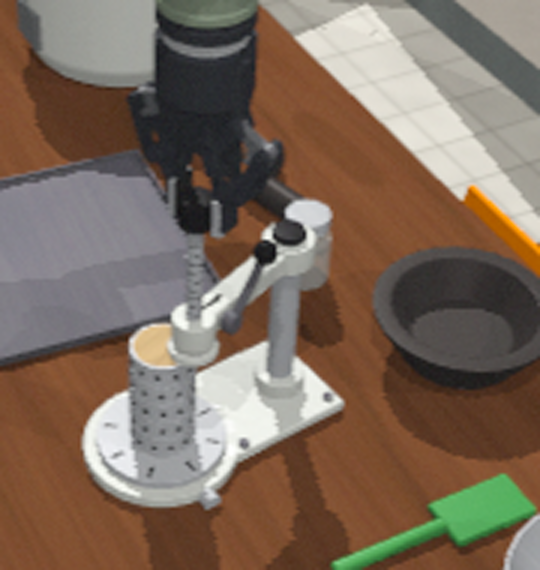

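Request:
send_rows --deltas '[{"xyz":[0,-0.0102,0.0003],"turn":4.4},{"xyz":[0,-0.0102,0.0003],"turn":4.4},{"xyz":[0,-0.0102,0],"turn":4.4},{"xyz":[0,-0.0082,0],"turn":4.4},{"xyz":[0,-0.002,0],"turn":0},{"xyz":[0,-0.001,0],"turn":0},{"xyz":[0,0,0],"turn":0}]'

```text
time: 50.25
position: [0.4823, -0.0001, 0.2897]
eef_rot: [-0.044, -0.706, -0.044, 0.706]
wrist_force: [-0.1, -1.3, -0.1]
grip_width: 0.0348
```

```bash
python3 arc.py; python3 go.py .6 0 .29 w33
```

```text
r 0.1331 dir -172.42 toolz dir -172.83 F [-0.1 -1.3 -0.1] z 0.2897 v 0.009
[ 0.48058122 -0.00105501  0.29      ] [-0.00031629  0.00075613  0.00187261]
pos [ 4.823e-01 -1.000e-04  2.897e-01] v 0.009 F [-0.1 -1.3 -0.1] w 0.0348
tool delta [-0.0003  0.0146 -0.1167]
```

View pics/w33.png

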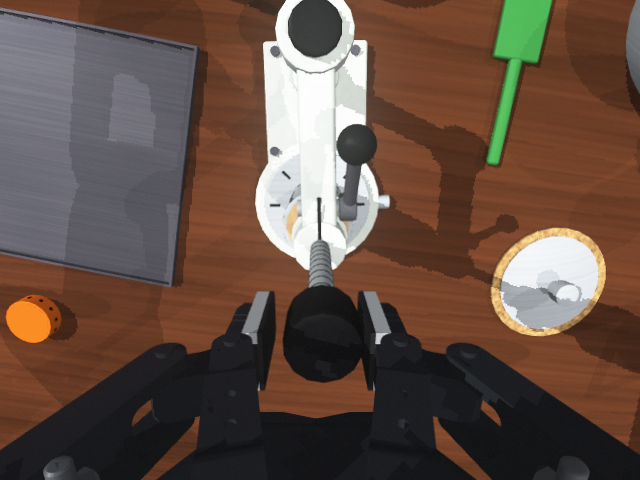

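Request:
send_rows --deltas '[{"xyz":[0,-0.0012,0],"turn":0},{"xyz":[0,-0.0012,0],"turn":0},{"xyz":[0,0,0],"turn":0},{"xyz":[0,0,0],"turn":0}]'

```text
time: 50.63
position: [0.4818, 0.0016, 0.2896]
eef_rot: [-0.044, -0.706, -0.043, 0.706]
wrist_force: [2.1, -5.1, -0.5]
grip_width: 0.0349
```

```bash
python3 arc.py
```

```text
r 0.1334 dir -173.17 toolz dir -172.95 F [ 2.1 -5.1 -0.5] z 0.2896 v 0.003
[ 0.48058122 -0.00105501  0.29      ] [-0.00034778  0.00251438  0.00156334]
```

Request:
send_rows --deltas '[{"xyz":[0,-0.001,0],"turn":0},{"xyz":[0,-0.0005,0],"turn":0},{"xyz":[0,0,0],"turn":0},{"xyz":[0,0,0],"turn":0}]'

```text
time: 50.97
position: [0.4818, 0.0017, 0.2896]
eef_rot: [0.045, 0.706, 0.042, -0.706]
wrist_force: [1.1, -9.7, -1.1]
grip_width: 0.0351
```

```bash
python3 arc.py; python3 go.py .6 0 .29 w34
```

```text
r 0.1334 dir -173.21 toolz dir -172.95 F [ 1.1 -9.7 -1.1] z 0.2896 v 0.002
[ 0.48058122 -0.00105501  0.29      ] [-0.00038439  0.00260328  0.0015698 ]
pos [0.4818 0.0017 0.2896] v 0.002 F [ 1.1 -9.7 -1.1] w 0.0351
tool delta [-0.0003  0.0162 -0.1171]
```

View pics/w34.png

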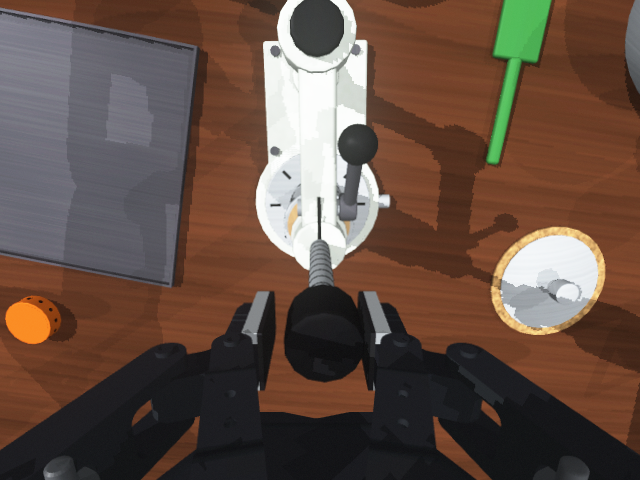

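Request:
send_rows --deltas '[{"xyz":[0,0.002,0],"turn":0},{"xyz":[0,0.001,0],"turn":0},{"xyz":[0,0,0],"turn":0},{"xyz":[0,0,0],"turn":0}]'

```text
time: 51.35
position: [0.4818, 0.0015, 0.2898]
eef_rot: [-0.043, -0.706, -0.044, 0.706]
wrist_force: [-0.7, -0.3, 0.1]
grip_width: 0.0352
```

Request:
send_rows --deltas '[{"xyz":[0,0,0],"turn":0},{"xyz":[0,0,0],"turn":0},{"xyz":[0,0,0],"turn":0},{"xyz":[0,0,0],"turn":0}]' --jaw 0 --grip_force 25

```text
time: 51.68
position: [0.4822, -0.0009, 0.2901]
eef_rot: [0.045, 0.706, 0.042, -0.706]
wrist_force: [0.3, -7.7, 0.4]
grip_width: 0.0289
```

```bash
python3 arc.py;python3 go.py .6 0 .29 w35;  python3 - <<'E'
from det import *
snap('side','d35',(260,160,440,350),3)
E
```

```text
r 0.1334 dir -172.08 toolz dir -172.94 F [ 0.3 -7.7  0.4] z 0.2901 v 0.001
[ 0.48058122 -0.00105501  0.29      ] [ 6.00954028e-05 -3.33390407e-05  1.59791571e-03]
pos [ 0.4822 -0.0009  0.2901] v 0.001 F [ 0.3 -7.7  0.4] w 0.0289
tool delta [ 0.0002  0.0136 -0.117 ]
```

View pics/d35.png

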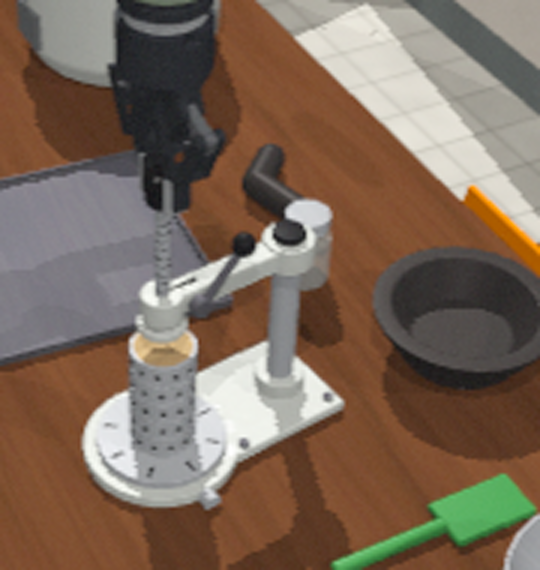

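View pics/w35.png

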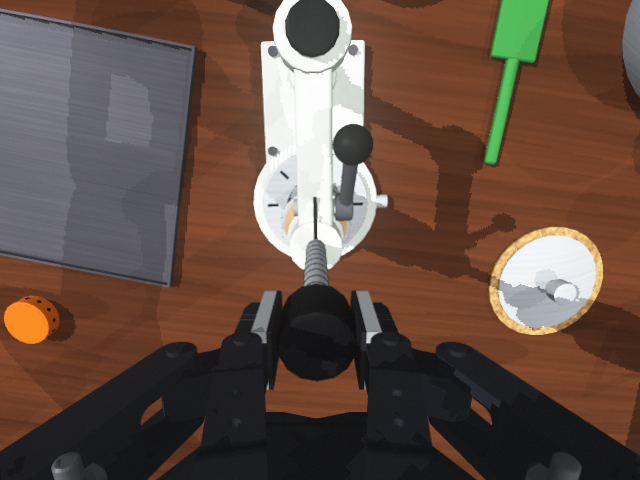

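Request:
send_rows --deltas '[{"xyz":[0.002,0.0005,0],"turn":0},{"xyz":[0.002,0,0],"turn":0},{"xyz":[0.002,0,0],"turn":0},{"xyz":[0.002,0,0],"turn":0},{"xyz":[0.002,0,0],"turn":0},{"xyz":[0.0015,0,0],"turn":0},{"xyz":[0,0,0],"turn":0},{"xyz":[0,0,0],"turn":0}]'

```text
time: 52.45
position: [0.4822, -0.0009, 0.2786]
eef_rot: [0.045, 0.706, 0.042, -0.706]
wrist_force: [0.7, -6.7, 0.3]
grip_width: 0.0291
```

```bash
python3 arc.py;  python3 - <<'E'
from det import *
snap('side','d36',(290,230,350,320),6.6)
E
```

```text
r 0.1334 dir -172.06 toolz dir -172.94 F [ 0.7 -6.7  0.3] z 0.2786 v 0.001
[ 0.48058122 -0.00105501  0.29      ] [-1.14400344e-02 -3.83772702e-05  1.57773590e-03]
```

View pics/d36.png

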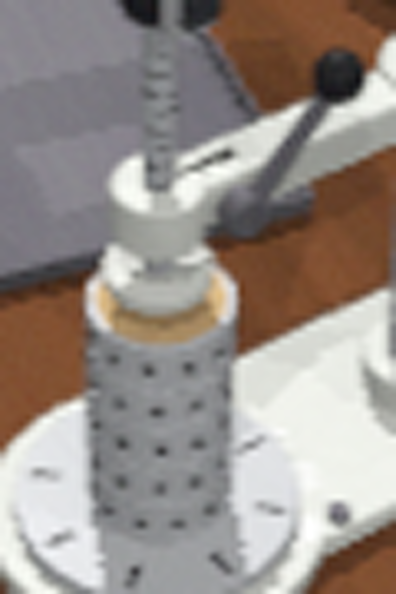

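Request:
send_rows --deltas '[{"xyz":[0.001,0,0],"turn":0},{"xyz":[0.001,0,0],"turn":0},{"xyz":[0.001,0,0],"turn":0},{"xyz":[0.001,0,0],"turn":0}]'

```text
time: 52.83
position: [0.4822, -0.0009, 0.2749]
eef_rot: [0.045, 0.706, 0.042, -0.705]
wrist_force: [-0.9, -6.8, 1.9]
grip_width: 0.0293
```

Request:
send_rows --deltas '[{"xyz":[0.0005,0,0],"turn":0},{"xyz":[0.0005,0,0],"turn":0},{"xyz":[0.0005,0,0],"turn":0}]'

```text
time: 53.08
position: [0.4822, -0.0009, 0.2734]
eef_rot: [0.045, 0.706, 0.042, -0.705]
wrist_force: [-0.2, -6.1, 2.6]
grip_width: 0.0293
```

```bash
python3 arc.py;  python3 - <<'E'
from det import *
snap('side','d37',(290,230,350,320),6.6)
snap('scene','s37',(295,180,365,280),5.5)
E
```

```text
r 0.1334 dir -172.06 toolz dir -172.94 F [-0.2 -6.1  2.6] z 0.2734 v 0.014
[ 0.48058122 -0.00105501  0.29      ] [-1.65953351e-02 -1.56197332e-05  1.56701029e-03]
```

View pics/d37.png

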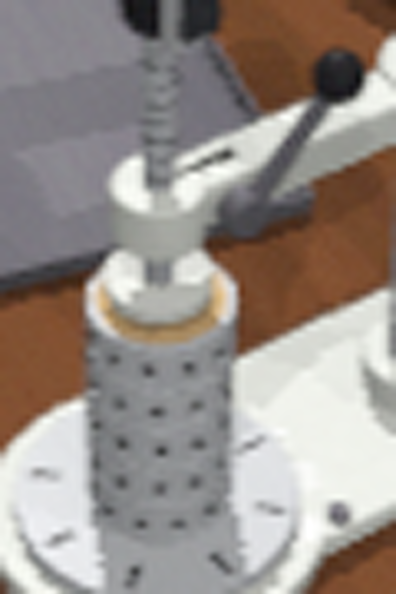

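View pics/s37.png

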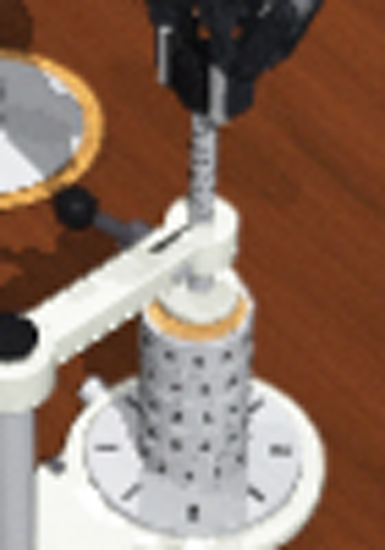

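Request:
send_rows --deltas '[{"xyz":[0.0005,0,0],"turn":0},{"xyz":[0.0005,0,0],"turn":0},{"xyz":[0.0005,0,0],"turn":0}]'

```text
time: 53.43
position: [0.4822, -0.0009, 0.2719]
eef_rot: [0.045, 0.706, 0.042, -0.705]
wrist_force: [-1.7, -6.4, 3.2]
grip_width: 0.029
```

Request:
send_rows --deltas '[{"xyz":[0.0005,0,0],"turn":0},{"xyz":[0.0005,0,0],"turn":0}]'

```text
time: 53.6
position: [0.4822, -0.0009, 0.2709]
eef_rot: [0.045, 0.706, 0.042, -0.705]
wrist_force: [0.6, -7.1, 2.3]
grip_width: 0.0294
```

```bash
python3 arc.py;  python3 - <<'E'
from det import *
snap('side','d38',(290,230,350,320),6.6)
E
```

```text
r 0.1334 dir -172.06 toolz dir -172.94 F [ 0.6 -7.1  2.3] z 0.2709 v 0.013
[ 0.48058122 -0.00105501  0.29      ] [-1.90782160e-02  5.10482323e-06  1.58343421e-03]
```

View pics/d38.png

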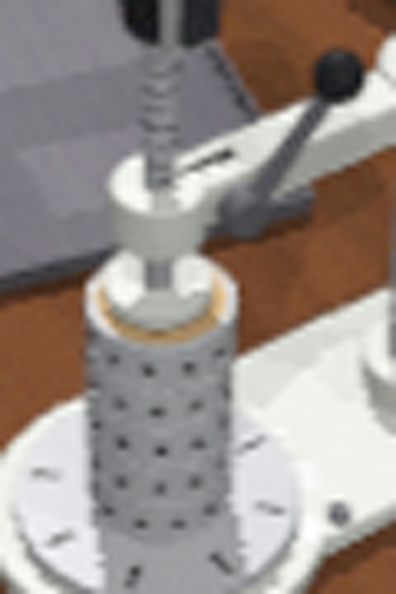

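Request:
send_rows --deltas '[{"xyz":[0.0005,0,0],"turn":0},{"xyz":[0.0005,0,0],"turn":0}]'

```text
time: 53.82
position: [0.4822, -0.0009, 0.2699]
eef_rot: [0.045, 0.706, 0.042, -0.705]
wrist_force: [-1.5, -6.9, 2.0]
grip_width: 0.0292
```

Request:
send_rows --deltas '[{"xyz":[0.0005,0,0],"turn":0},{"xyz":[0.0005,0,0],"turn":0}]'

```text
time: 53.98
position: [0.4822, -0.0009, 0.2689]
eef_rot: [0.045, 0.706, 0.042, -0.705]
wrist_force: [-0.6, -6.4, 2.3]
grip_width: 0.0293
```

```bash
python3 arc.py;  python3 - <<'E'
from det import *
snap('side','d39',(290,230,350,320),6.6)
E
```

```text
r 0.1334 dir -172.06 toolz dir -172.94 F [-0.6 -6.4  2.3] z 0.2689 v 0.014
[ 0.48058122 -0.00105501  0.29      ] [-2.10617918e-02  1.47906566e-05  1.58267111e-03]
```

View pics/d39.png

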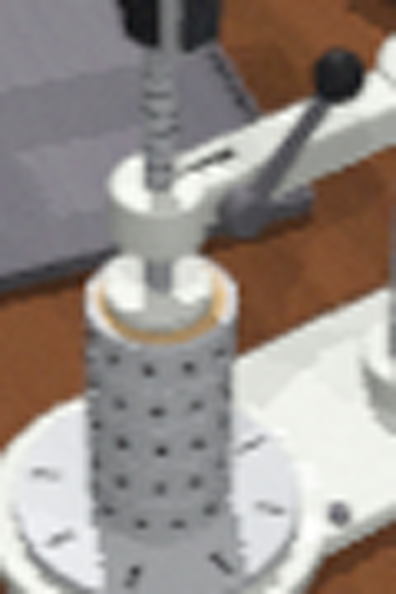

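Request:
send_rows --deltas '[{"xyz":[0.0005,0,0],"turn":0},{"xyz":[0.0005,0,0],"turn":0}]'

```text
time: 54.2
position: [0.4822, -0.0009, 0.2679]
eef_rot: [0.045, 0.706, 0.042, -0.705]
wrist_force: [-0.6, -7.5, 2.7]
grip_width: 0.0292
```

Request:
send_rows --deltas '[{"xyz":[0.0005,0,0],"turn":0},{"xyz":[0.0005,0,0],"turn":0}]'

```text
time: 54.37
position: [0.4822, -0.0009, 0.2673]
eef_rot: [0.045, 0.706, 0.042, -0.705]
wrist_force: [-1.2, -6.7, 6.6]
grip_width: 0.029
```

```bash
python3 arc.py;  python3 - <<'E'
from det import *
snap('side','d40',(290,230,350,320),6.6)
E
```

```text
r 0.1334 dir -172.06 toolz dir -172.93 F [-1.2 -6.7  6.6] z 0.2673 v 0.004
[ 0.48058122 -0.00105501  0.29      ] [-2.27226985e-02  1.73756772e-05  1.59376149e-03]
```

View pics/d40.png

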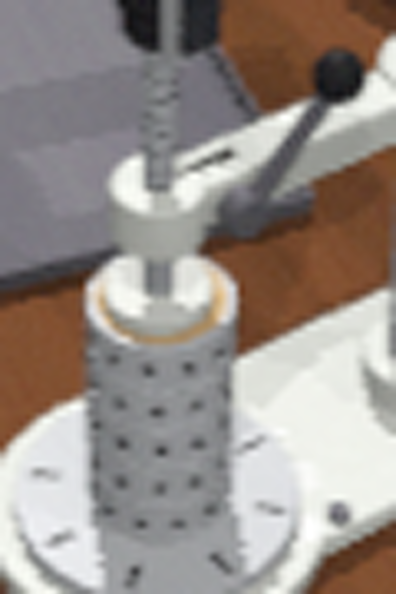

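Request:
send_rows --deltas '[{"xyz":[0.0003,0,0],"turn":0},{"xyz":[0,0,0],"turn":0}]'

```text
time: 54.58
position: [0.4822, -0.0009, 0.2673]
eef_rot: [0.045, 0.706, 0.042, -0.705]
wrist_force: [-1.7, -5.8, 6.3]
grip_width: 0.0289
```

```bash
python3 arc.py
```

```text
r 0.1334 dir -172.06 toolz dir -172.93 F [-1.7 -5.8  6.3] z 0.2673 v 0.002
[ 0.48058122 -0.00105501  0.29      ] [-2.27105599e-02  1.04752983e-05  1.58504858e-03]
```

Request:
send_rows --deltas '[{"xyz":[0,0,0],"turn":0},{"xyz":[0,0,0],"turn":0},{"xyz":[0,0,0],"turn":0},{"xyz":[0,0,0],"turn":0}]' --jaw 0.7

```text
time: 54.92
position: [0.4819, 0.001, 0.2658]
eef_rot: [-0.043, -0.706, -0.044, 0.706]
wrist_force: [-1.0, 0.6, 0.2]
grip_width: 0.0595
```

Request:
send_rows --deltas '[{"xyz":[-0.01,0,0],"turn":0},{"xyz":[-0.02,0,0],"turn":0},{"xyz":[-0.03,0,0],"turn":0},{"xyz":[-0.03,0,0],"turn":0},{"xyz":[-0.01,0,0],"turn":0},{"xyz":[0,0,0],"turn":0},{"xyz":[0,0,0],"turn":0},{"xyz":[0,0,0],"turn":0},{"xyz":[0,0,0],"turn":0}]'

```text
time: 55.67
position: [0.4813, 0.0006, 0.3642]
eef_rot: [-0.043, -0.704, -0.044, 0.707]
wrist_force: [0.2, -0.1, 0.6]
grip_width: 0.0598
```

```bash
python3 go.py .56 0 .25 w41; python3 arc.py
```

```text
pos [0.4813 0.0006 0.3642] v 0.006 F [ 0.2 -0.1  0.6] w 0.0598
tool delta [ 0.1139  0.0104 -0.0785]
r 0.134 dir -172.76 toolz dir -172.95 F [0.2 0.8 0.8] z 0.3643 v 0.009
[ 0.48058122 -0.00105501  0.29      ] [0.07434865 0.00161426 0.00074143]
```

View pics/w41.png

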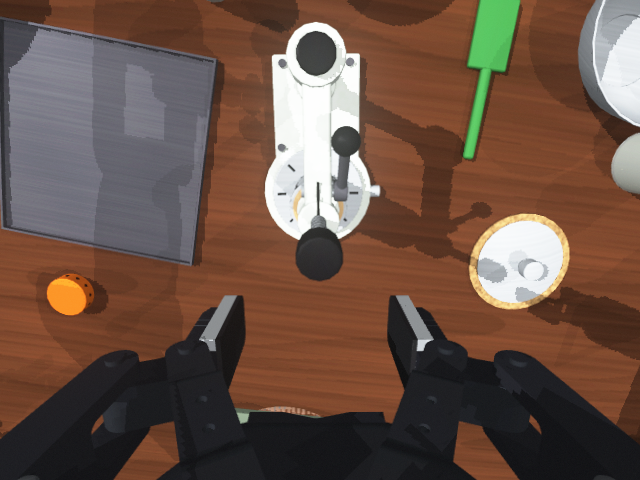

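```bash
cat > pf.py <<'E'
from det import *
C=np.array([.4805,-.0010]);th=np.radians(7.9);ex=np.array([np.cos(th),np.sin(th)]);ey=np.array([-ex[1],ex[0]])
def topf(X): d=X[:2]-C; return (d@ex*1000).round(1),(d@ey*1000).round(1)
def tow(x,y): return C+ex*x/1000+ey*y/1000
E
python3 - <<'E'
from pf import *
p=np.load('pics/w41.npy',allow_pickle=True).item();im=cv2.imread('pics/w41.png')
cv2.imwrite('pics/c41.png',cv2.resize(im[110:290,270:390],None,fx=4,fy=3,interpolation=2))
print('knob',topf(onz(p,[(319,256)],.295)[0]),'ball',topf(onz(p,[(346,141)],.228)[0]),'cap',topf(onz(p,[(316.5,53)],.201)[0]))
for x in (70,80,91):
  for y in (-21,-30): print(x,y,tow(x,y).round(4))
E
```

```text
knob (np.float64(2.4), np.float64(-0.0)) ball (np.float64(68.8), np.float64(-21.2)) cap (np.float64(133.8), np.float64(-0.6))
70 -21 [ 0.5527 -0.0122]
70 -30 [ 0.554  -0.0211]
80 -21 [ 0.5626 -0.0108]
80 -30 [ 0.5639 -0.0197]
91 -21 [ 0.5735 -0.0093]
91 -30 [ 0.5748 -0.0182]
```

View pics/c41.png

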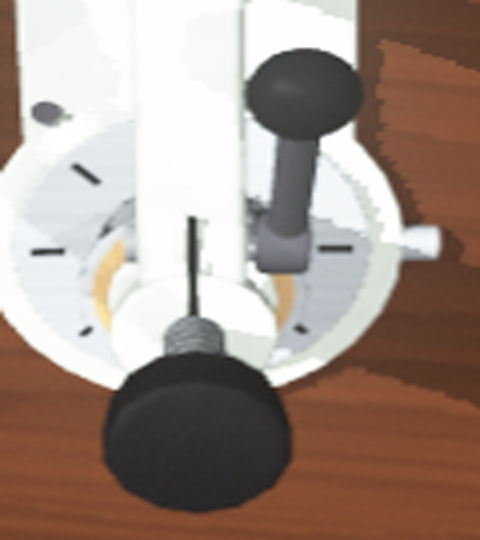

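Request:
send_rows --deltas '[{"xyz":[0,0.01,-0.02],"turn":0},{"xyz":[0,0.0105,-0.025],"turn":0},{"xyz":[0,0.01,-0.023],"turn":0},{"xyz":[0,0,0],"turn":0},{"xyz":[0.025,0,0],"turn":0},{"xyz":[0.035,0,0],"turn":0},{"xyz":[0.025,0,0],"turn":0},{"xyz":[0.015,0,0],"turn":0},{"xyz":[0,0,0],"turn":0},{"xyz":[0,0,0],"turn":0}]' --jaw 0

```text
time: 56.55
position: [0.5524, -0.0212, 0.2652]
eef_rot: [-0.043, -0.705, -0.044, 0.707]
wrist_force: [-0.2, 0.2, 0.1]
grip_width: -0.0001
```

```bash
cat > ps.py <<'E'
from pf import *
s=monitor.get_state();print('press xy',topf(s['position']),'z',s['position'][2].round(4),'F',s['wrist_force'].round(1),'w',s['grip_width'].round(4),'v',np.abs(s['qvel']).max().round(3))
E
python3 ps.py;python3 go.py .56 0 .25 w42;python3 - <<'E'
from det import *
snap('side','d42',(280,180,400,310),5)
snap('scene','s42',(270,150,390,280),5)
E
```

```text
pos [ 0.5524 -0.0212  0.2652] v 0.057 F [-0.2  0.2  0.1] w -0.0001
tool delta [ 0.0151 -0.0201 -0.0102]Traceback (most recent call last):
  File "ps.py", line 2, in <module>
    s=monitor.get_state();print('press xy',topf(s['position']),'z',s['position'][2].round(4),'F',s['wrist_force'].round(1),'w',s['grip_width'].round(4),'v',np.abs(s['qvel']).max().round(3))
                                                                                                                               ^^^^^^^^^^^^^^^^^^^^^
AttributeError: 'float' object has no attribute 'round'
```

View pics/d42.png

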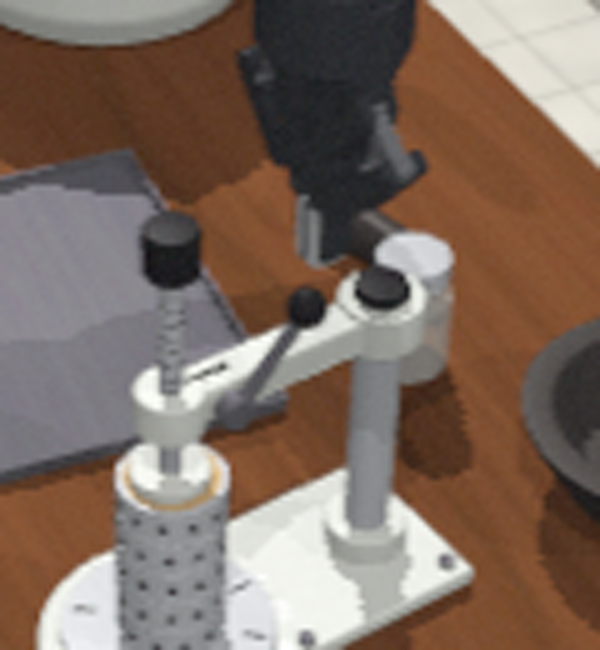

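View pics/w42.png

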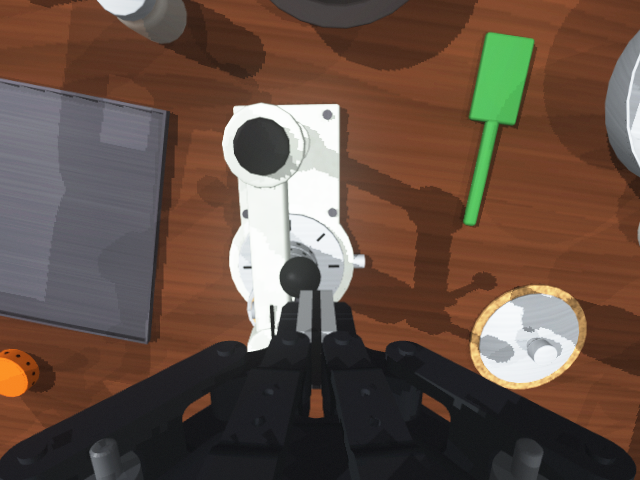

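View pics/s42.png

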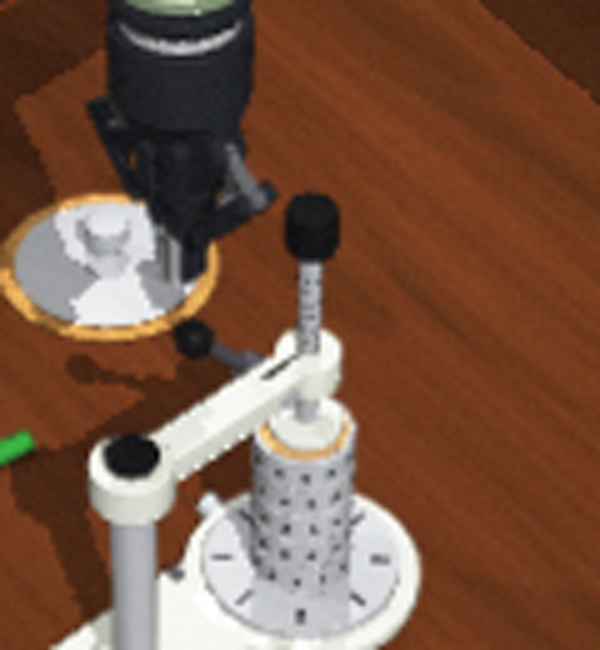

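```bash
sed -i "s/s\['grip_width'\].round(4)/s['grip_width']/" ps.py; python3 ps.py
```

```text
press xy (np.float64(69.9), np.float64(-30.2)) z 0.2675 F [ 0.1 -0.8  0.9] w -8.906351917568329e-05 v 0.005
```

Request:
send_rows --deltas '[{"xyz":[0.012,-0.0037,0.001],"turn":0},{"xyz":[0.012,0,0],"turn":0},{"xyz":[0,0,0],"turn":0},{"xyz":[0,0,0],"turn":0},{"xyz":[0,0,0],"turn":0}]'

```text
time: 57.12
position: [0.5524, -0.0178, 0.2433]
eef_rot: [0.044, 0.707, 0.043, -0.705]
wrist_force: [0.1, 0.4, 0.3]
grip_width: 0.0003
```

Request:
send_rows --deltas '[{"xyz":[0.005,-0.0,-0.003],"turn":0},{"xyz":[0.005,0,-0.003],"turn":0},{"xyz":[0.004,0,-0.003],"turn":0},{"xyz":[0.004,0,-0.003],"turn":0},{"xyz":[0,0,0],"turn":0}]'

```text
time: 57.53
position: [0.5678, -0.016, 0.226]
eef_rot: [0.043, 0.709, 0.043, -0.702]
wrist_force: [3.1, -0.1, 5.9]
grip_width: 0.0003
```

```bash
python3 ps.py;python3 go.py .56 0 .25 w43;python3 - <<'E'
from det import *
snap('side','d43',(280,180,400,310),5)
E
```

```text
press xy (np.float64(84.4), np.float64(-26.9)) z 0.226 F [ 3.1 -0.1  5.9] w 0.0003281623558577489 v 0.037
pos [ 0.5678 -0.016   0.226 ] v 0.037 F [ 3.1 -0.1  5.9] w 0.0003
tool delta [-0.0241 -0.0168  0.0056]
```

View pics/d43.png

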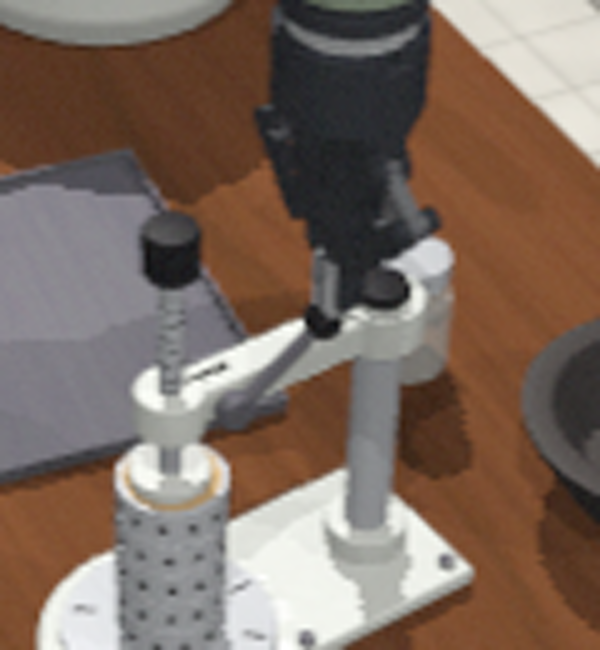

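View pics/w43.png

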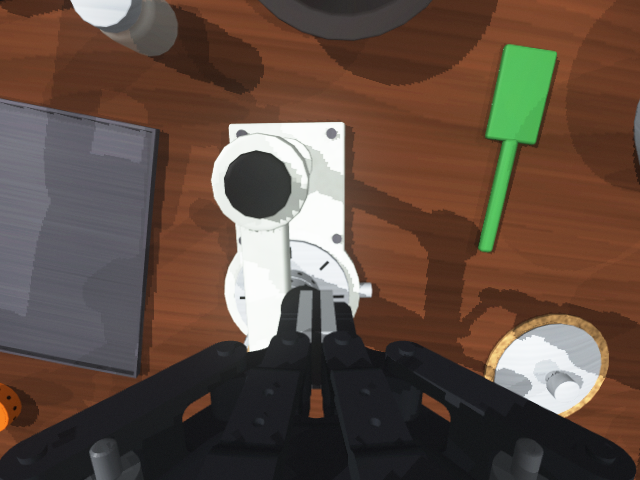

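Request:
send_rows --deltas '[{"xyz":[0.005,0,-0.001],"turn":0},{"xyz":[0.005,0,-0.001],"turn":0},{"xyz":[0.005,0,-0.0005],"turn":0},{"xyz":[0.005,0,-0.0005],"turn":0},{"xyz":[0.004,0,0],"turn":0},{"xyz":[0.003,0,0],"turn":0},{"xyz":[0,0,0],"turn":0}]'

```text
time: 58.22
position: [0.5658, -0.0159, 0.1959]
eef_rot: [-0.043, -0.705, -0.044, 0.707]
wrist_force: [-0.3, 0.7, 1.3]
grip_width: -0.0001
```

```bash
python3 ps.py;python3 - <<'E'
from det import *
snap('side','d44',(280,180,400,310),5)
E
```

```text
press xy (np.float64(82.5), np.float64(-26.5)) z 0.1959 F [-0.3  0.7  1.3] w -0.00012368301690338714 v 0.02
```

View pics/d44.png

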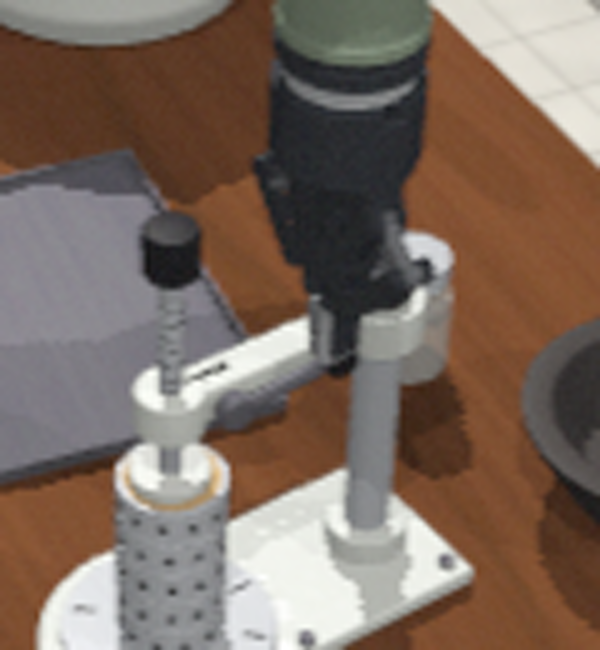

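Request:
send_rows --deltas '[{"xyz":[0,0,-0.003],"turn":0},{"xyz":[0,0,-0.003],"turn":0},{"xyz":[0.002,0,0],"turn":0},{"xyz":[0.002,0,0],"turn":0},{"xyz":[0.001,0,0],"turn":0},{"xyz":[0,0,0],"turn":0}]'

```text
time: 58.77
position: [0.5728, -0.0152, 0.192]
eef_rot: [0.043, 0.706, 0.043, -0.706]
wrist_force: [1.4, 1.2, 2.0]
grip_width: 0.0002
```

```bash
python3 ps.py
```

```text
press xy (np.float64(89.5), np.float64(-26.7)) z 0.192 F [1.4 1.2 2. ] w 0.0001525295441129262 v 0.01
```

Request:
send_rows --deltas '[{"xyz":[0.001,0,0],"turn":0},{"xyz":[0.001,0,0],"turn":0},{"xyz":[0.001,0,0],"turn":0},{"xyz":[0,0,0],"turn":0}]'

```text
time: 59.1
position: [0.5729, -0.0152, 0.1896]
eef_rot: [0.043, 0.706, 0.043, -0.705]
wrist_force: [1.0, 0.8, 5.0]
grip_width: 0.0002
```

```bash
python3 ps.py
```

```text
press xy (np.float64(89.6), np.float64(-26.8)) z 0.1896 F [1.  0.8 5. ] w 0.00016023256499259506 v 0.002
```

Request:
send_rows --deltas '[{"xyz":[0.001,0,0],"turn":0},{"xyz":[0.001,0,0],"turn":0},{"xyz":[0,0,0],"turn":0},{"xyz":[0,0,0],"turn":0}]'

```text
time: 59.43
position: [0.5731, -0.0152, 0.1892]
eef_rot: [0.043, 0.707, 0.043, -0.705]
wrist_force: [-1.4, 0.9, 12.0]
grip_width: -0.0002
```

```bash
python3 ps.py
```

```text
press xy (np.float64(89.8), np.float64(-26.8)) z 0.1892 F [-1.4  0.9 12. ] w -0.00015176869762092014 v 0.001
```

Request:
send_rows --deltas '[{"xyz":[-0.01,0,0],"turn":0},{"xyz":[-0.03,0,0],"turn":0},{"xyz":[-0.04,0,0],"turn":0},{"xyz":[-0.04,0,0],"turn":0},{"xyz":[-0.04,0,0],"turn":0},{"xyz":[-0.02,0,0.02],"turn":0},{"xyz":[0,0,0.03],"turn":0},{"xyz":[0,0,0.03],"turn":0},{"xyz":[0,0,0],"turn":0},{"xyz":[0,0,0],"turn":0}]'

```text
time: 60.27
position: [0.4916, -0.0252, 0.3673]
eef_rot: [-0.043, -0.706, -0.043, 0.706]
wrist_force: [0.7, 0.0, 0.1]
grip_width: 0.0004
```

Request:
send_rows --deltas '[{"xyz":[0,0,0],"turn":0},{"xyz":[0,0,0],"turn":0},{"xyz":[0,0,0],"turn":0},{"xyz":[0,0,0],"turn":0}]' --jaw 1

```text
time: 60.6
position: [0.4939, -0.025, 0.3663]
eef_rot: [-0.043, -0.705, -0.044, 0.706]
wrist_force: [0.3, -0.9, -0.2]
grip_width: 0.0479
```

```bash
python3 ps.py;python3 go.py .56 0 .25 w45;python3 - <<'E'
from det import *
snap('side','d45',(230,180,430,450),2.2)
snap('scene','s45',(240,150,390,300),4)
E
```

```text
press xy (np.float64(9.9), np.float64(-25.6)) z 0.3663 F [ 0.3 -0.9 -0.2] w 0.04791605922520065 v 0.005
pos [ 0.4939 -0.025   0.3663] v 0.005 F [ 0.3 -0.9 -0.2] w 0.0479
tool delta [ 0.1162 -0.0166 -0.0688]
```

View pics/d45.png

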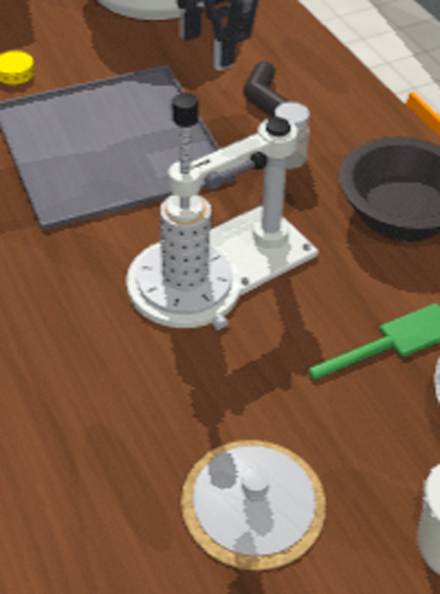

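View pics/w45.png

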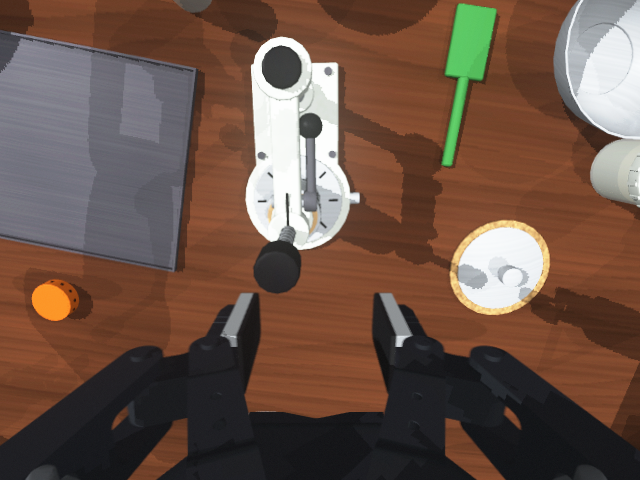

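View pics/s45.png

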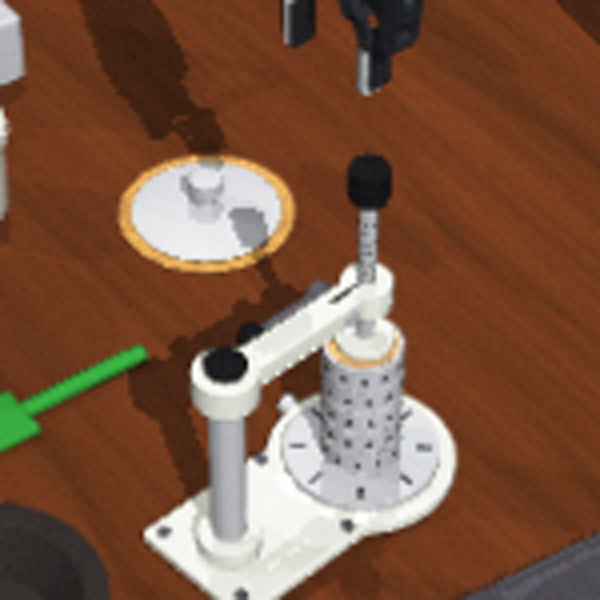

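```bash
python3 - <<'E'
from pf import *
p=np.load('pics/w45.npy',allow_pickle=True).item()
print('ball',topf(onz(p,[(311,125)],.179)[0]),'knob',topf(onz(p,[(277,269)],.295)[0]),'cap',topf(onz(p,[(283,66)],.201)[0]))
a=camera_params('scene');b=camera_params('side')
print('knobtop',tri(a,[(240+369/4,150+170/4)],b,[(230+185/2.2,180+103/2.2)]), topf(tri(a,[(240+369/4,150+170/4)],b,[(230+185/2.2,180+103/2.2)])[0]))
c=blobs(cv2.imread('pics/w45.png'),(12,60,110),(28,220,255),200,9000,3);print([(x[0],x[1][4]) for x in c])
E
python3 lid.py w45
```

```text
ball (np.float64(91.3), np.float64(-22.2)) knob (np.float64(2.7), np.float64(-1.0)) cap (np.float64(134.9), np.float64(-1.7))
knobtop (array([ 0.48091141, -0.00178177,  0.28869788]), np.float64(0.0013395854305465577)) (np.float64(0.3), np.float64(-0.8))
[(array([497.83199622, 265.56960831]), np.int32(2119)), (array([ 50.54805915, 301.7754159 ]), np.int32(1082))]
[ 0.4132 -0.3088  0.075 ]
[ 0.4142 -0.3078  0.0645]
```

```bash
python3 -c "
from bench import manip
print(manip.close_job())"
```

```text
the job is handed in; nothing more can be done
None
```

The press is loaded and locked, and the job is handed in at about 61 s of the 210 s allowed. None of my last checks failed, though two need a note (the last list below).

- **Lid:** it was lifted off and set knob up on the cork mat. It was then knocked about 4 cm aside while I was stacking the moulds, so I put it back. At the last look it sat within about 1.5 mm of the mat's middle.
- **Moulds:** all five are stacked on the platform. Each one I measured after placing was within about 1 mm of the centre (calibration is good to about 2 mm). The orange and yellow look-alikes were left alone.
- **Press arm:** it was swung to its end stop, where it took about 10 N with no further movement. The rod was then lowered in 0.5 mm steps until the force rose from about 2.5 to 6.5 N and it stopped moving, so the foot is touching the top mould.
- **Clamp lever:** only after that was it pushed down to its stop (12 N, no further movement). The ball measured 91 mm from the rod axis, against 91 mm expected when level. The rod was not touched after locking.

Two notes on the checks:

- **Knob height:** two-camera triangulation put the knob top at 289 mm, against about 295 mm expected. The same method read a few mm low before the rod was lowered too, so I relied on the contact force.
- **Lever push:** it was made about 5 mm off the ball's centre to clear the arm.

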